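Load the panels on the slide table and crank it to the gauge head

ROBOT

A 7-joint arm with a two-finger parallel gripper is mounted at the origin on a cart in front of the work surface, level with it; the furniture and walls round the work are solid. World frame = base frame: x ahead of the robot, y to its left, z up, the work surface at z = 0. Lengths are in m, angles in degrees, forces in N, time in s.
With the tool pointing down it reaches from about 0.4 to 0.85 m from the base axis. Payload 10.4 kg.
Tool frame: the origin (TCP) lies where the fingers leave the gripper's body, on its centre line; the fingertips stand 73 mm ahead of it and the grasp point (between the pads) lies 54 mm ahead of it (manip.grip_point_offset is the distance from the TCP to the grasp point, in m); x points along the fingers, y is the direction in which the jaws open and shut, and the axes are right-handed (so a half turn about x gives the same grasp; the last joint's range is limited). The gripper opens to 85 mm and grips with 20 to 120 N. Pads are 22 mm wide; open, the fingers measure 114 mm over their backs; the gripper's body (76 mm by 85 mm) begins 54 mm behind the grasp point. The pads swing forward as they close: fully open they stand 13 mm farther back than shut.
Start: joints at [63.965, 19.034, -3.707, 83.658, 1.238, 77.344, -5.071], TCP at [0.262, -0.568, 0.304] pointing down, gripper open.
Joint ranges: [-148.97, 148.97], [-28.65, 121.19], [-84.17, 76.75], [9.2, 138.47], [-72.65, 252.65], [3.7, 117.97], [-149.18, 149.18]. Speed limits (degrees/s): [127.2, 127.2, 159.86, 159.86, 180, 180, 180].

INTERFACE

Orientations are given as [roll, pitch, yaw] about the fixed x, y, z axes, in that order (R = Rz(yaw) Ry(pitch) Rx(roll)).
In Python, from station import status, cams, job, manip gives the robot as it stands. The module is installed in compiled form; this text tells all that it offers.
- The arm moves only by the tool servo_tool, never from a script. Its argument "moves" is a list of rows, each a list of 3 entries, a list of its own where there are three numbers: the shift along the tool's x, y, z in m, then the turn, a rotation vector about the tool's x, y, z in rad, then the opening, from 0 (shut) to 1 (fully open). A call has 1 to 20 rows; each row shifts and turns the commanded pose from where the row before left it, along the tool's axes as they then stand; what a row does not reach is not made up. A row lasts 1/10 s, in which the tool goes at most 50 mm and 8.59 degrees, less where a joint would pass 70% of its speed; a pose out of reach is approached as far as the arm can. A call with a gripper value outside its range is refused whole. The fingers move at their own pace and stop on an object; "grip_force" is the grip in N (left out, the last holds). Time passes only in rows, so rows that do not move let the fingers close. It gives the time, the measured TCP pose, the force and the opening at its end, in the units of the state.
- status.sense(): the state, without advancing time (a new reading comes with each control period).
- cams.snapshot(name): name is "scene" or "top" or "wrist"; returns the picture (420x560x3 uint8, red, green, blue); there is no depth.
- cams.camera_model(name): a dict with "camera_matrix" (3x3 intrinsics, pixels), "position" and "rotation" of the camera in the world; the wrist camera has in their place "hand_eye" (4x4, takes a point from camera to tool coordinates, whose origin is the TCP and whose axes are the tool frame's). Camera axes: x right, y down, z forward; pixel columns grow to the right and rows downward; lengths in m; the calibration is good to about 2 mm. A picture is of the moment at which its call begins: read the wrist's pose just before it. camera_model takes no time and is no camera call.
- job.hand_in(): hands the job in, once; it reports no verdict.
The state is a dict: "time": time; "joint_pos": joint angles; "joint_vel": joint speeds; "effort": joint torques, N m; "position": TCP position; "orientation": TCP orientation; "wrist_force": force on the tool from outside, world axes, zero at the start; "wrist_torque": the same for the moment, N m; "width": finger opening in m.
Only numpy, scipy, OpenCV 4.12 (cv2) and the standard library are available. Lean on these libraries where they do the work, as an engineer would, in place of code of your own. Each camera call takes 0.05 s, during which the arm holds its last target. There are 200 camera calls.

TASK

Move every panel from the leaning stack on the stand to the slide table's carriage, one panel to a slot, each standing square in its slot and leaning against its divider; draw them one at a time and topple none of them. When all are loaded, fit the loose crank onto the square shaft end on the drive column and wind it clockwise, about three full turns, until the carriage stands against its stop at the gauge head. Then take the crank off and lay it back on its mat, hub down.

Things in the scene. Friction and masses are not known exactly. Their poses are not given: they have to be found in the camera images.
- stand: fixed dark steel stand, 110 x 86 mm foot; its wall (40 mm wide) leans 0.262 rad (15 degrees) from vertical toward the stand's +x. Panels lean in a stack on the wall's -x side, on a floor square to it. Stepped cheeks beside the stack, 42 mm high, reaching 20 mm out from the wall, hold each panel: draw it 20 mm out, square to its face, before moving sideways. Origin: centre of the underside
- panel_1: aluminium panel, 10 mm thick, 50 mm wide, 100 mm high, 0.2 kg, rearmost, at the wall; may be absent (None). Origin: centre of its bottom face; x = thickness, y = width, z = up along the panel; its top leans to its +x. Take it by its side edges near the top; each panel is 8 mm wider than the one behind, so fingers closed on the front one do not clamp the others
- panel_2: the same, 58 mm wide, in the middle seat of the stack; may be absent (None)
- panel_3: the same, 66 mm wide, in the front seat of the stack; may be absent (None)
- slide: slide table, fixed: grey base 350 x 90 mm. x = direction in which the carriage travels; origin on the worktop under the axis of the drive shaft. The grey drive column (52 x 56 mm, 132 mm high) stands at the origin, a white gauge head (24 x 60 mm, top 66 mm above the worktop) at x = 300 mm at the far end
- shaft_foot (a point): the shoulder at the foot of the upright square shaft end, on its axis, 140 mm above the worktop; axes of the slide. The square is 16 mm wide, at start parallel to the slide's axes, rises 26 mm above the shoulder and ends in a 6 mm nose 11 mm wide
- shaft (a joint): angle of the square shaft, rad, 0 at start, growing clockwise seen from above, to 18.85 (three turns) at the stop; stiff (0.08 N m), geared to the carriage, 30 mm a turn
- carriage (a joint): travel of the carriage, m: 0 at start, beside the drive column; 0.090 at the stop by the gauge head
- carriage_mid (a point): centre of the carriage's plate (138 x 84 mm), on the plate's top, 30 mm above the worktop; axes of the slide
- slot_1 (a point): slot nearest the gauge head: where the centre of a seated panel's bottom face comes, axes of the slide, 36 mm above the worktop. Floor 16 x 74 mm, square to the divider (42 mm wide, 60 mm high) that stands on its -x side and leans 15 degrees to -x; a panel leans on it, its +x being the slide's -x. Lower it along its lean: things overhang the next slot by up to 26 mm
- slot_2 (a point): the same for the middle slot, 42 mm from slot_1
- slot_3 (a point): the same for the slot nearest the drive column
- crank: loose dark steel crank, 0.25 kg. Origin: centre of the hub's underside; x along the arm, z up. Hub 34 x 34 mm, 41 mm high, with a blind square socket 19 mm wide, 34 mm deep from below; arm 20 mm wide, 12 mm high, to x = 77 mm; at x = 65 mm an upright black handle, 20 mm thick, top 64 mm up, spins freely. Fitted, the underside rests on the shaft's shoulder; any of the four square positions will do
- crank_grip (a point): point on the handle's axis, 45 mm above the crank's underside
- crank_mid (a point): middle of the crank's length, on its underside, 32 mm from the hub's axis
- mat: fixed black rubber mat, 100 x 160 mm, 2 mm thick, on which the crank lies. Origin: centre of its underside

How it is judged:
By the outcome, as a careful person would: the job done as asked, in the order asked, and still so for the second after the job is handed in, with the robot touching nothing.
Of panel_1, panel_2, panel_3 only 2 to 3 are there at a start; the rules pass over those that are not, and their reading is None.
At some moment in a run one of crank may be knocked a few centimetres aside while the robot is not near it.
It also fails if it takes over 200 s, if anything falls off the work surface, if the arm or the gripper's body presses on something with over 40 N, if the wrist force passes 120 N, or if a joint passes its speed limit or range.

## Working session

There is one attempt and no reset: what is moved stays moved. The work goes in short steps, Python scripts to look and compute and a tool call to move; the robot and the scene stay as the last step left them, time stands still between calls to the robot, and variables do not carry over. Pictures are saved under pics/ and viewed, about 12 in all and at most 16, crops included, and the job is handed in when it is done.

Besides the shell and the picture viewer there is one more tool, called as a command line: name --argument value ..., lists and objects as JSON in quotes. servo_tool: Moves the arm, as the interface text tells. Its arguments: {"type":"object","properties":{"moves":{"type":"array"},"grip_force":{"type":"number"}},"required":["moves"]}

```bash
mkdir -p pics; python3 - <<'E'
from station import status, cams, job, manip
import cv2, numpy as np
print(status.sense())
print(manip.grip_point_offset)
np.set_printoptions(precision=4,suppress=True)
for n in ("scene","top","wrist"):
    m=cams.camera_model(n); print(n,m)
    im=cams.snapshot(n)
    cv2.imwrite(f"pics/a_{n}.png",cv2.cvtColor(im,cv2.COLOR_RGB2BGR))
E
```

```text
{'time': 0.0, 'joint_pos': array([63.96455869, 19.0716497 , -3.7064321 , 83.70593383,  1.23632566,
       77.34205565, -5.0705622 ]), 'joint_vel': array([-0.04080449, -0.0179895 , -0.01136866,  0.04410717,  0.03680766,
       -0.00135113, -0.0498801 ]), 'effort': array([-1.80483057e-04, -6.25446224e+01,  4.87454468e-02, -3.91600406e+01,
        1.61217770e-02,  1.00009743e-02,  1.08142709e-05]), 'position': array([ 0.26145657, -0.56739003,  0.30311995]), 'orientation': array([-88.10851374,  89.92014536, 116.63251374]), 'wrist_force': array([-0.06865384,  0.64959339,  0.74262103]), 'wrist_torque': array([ 0.0695024 ,  0.01605156, -0.06010282]), 'width': 0.08551962126025056}
0.0539
scene {'camera_matrix': array([[477.2239,   0.    , 283.9986],
       [  0.    , 477.2239, 207.3406],
       [  0.    ,   0.    ,   1.    ]]), 'position': array([0.0144, 0.3864, 0.8412]), 'rotation': array([-132.7299,    0.2395, -140.066 ])}
top {'camera_matrix': array([[492.9026,   0.    , 279.2439],
       [  0.    , 492.9026, 204.3824],
       [  0.    ,   0.    ,   1.    ]]), 'position': array([ 0.2903, -0.1968,  1.3158]), 'rotation': array([-168.7255,    0.5901,  -91.1829])}
wrist {'camera_matrix': array([[349.1805,   0.    , 280.2706],
       [  0.    , 349.1805, 207.1686],
       [  0.    ,   0.    ,   1.    ]]), 'hand_eye': array([[ 0.0008, -0.3228,  0.9465, -0.07  ],
       [ 1.    , -0.0001, -0.0009, -0.0006],
       [ 0.0004,  0.9465,  0.3228, -0.082 ],
       [ 0.    ,  0.    ,  0.    ,  1.    ]])}
```

View pics/a_scene.png

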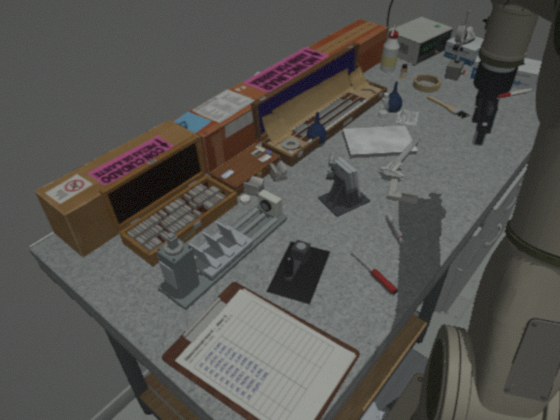

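View pics/a_top.png

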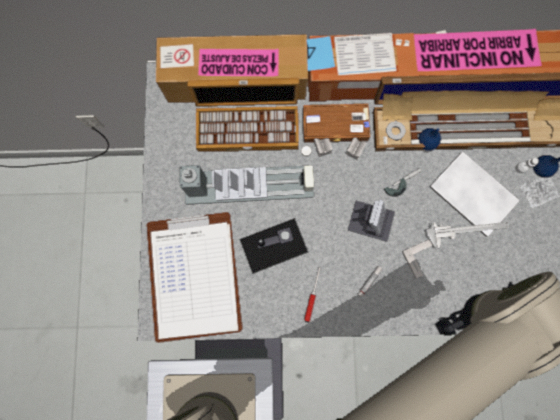

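```bash
cat > h.py <<'E'
import numpy as np, cv2
from scipy.spatial.transform import Rotation as R
from station import status, cams, job, manip
np.set_printoptions(precision=4,suppress=True)
def rpy(o): return R.from_euler('xyz',o,degrees=True)
def pose(s=None):
    s=s or status.sense(); return np.array(s['position']), rpy(s['orientation']).as_matrix()
def cam(n,p=None):
    m=cams.camera_model(n); K=m['camera_matrix']
    if n=='wrist':
        t,Rt=p or pose(); H=m['hand_eye']; return K, Rt@H[:3,3]+t, Rt@H[:3,:3]
    return K,np.array(m['position']),rpy(m['rotation']).as_matrix()
def ray(c,uv):
    K,o,Rm=c; d=Rm@np.linalg.solve(K,[uv[0],uv[1],1.]); return o,d/np.linalg.norm(d)
def onz(c,uv,z):
    o,d=ray(c,uv); return o+d*(z-o[2])/d[2]
def proj(c,P):
    K,o,Rm=c; q=(np.atleast_2d(P)-o)@Rm; q=q@K.T; return q[:,:2]/q[:,2:]
def crop(fn,out,x0,y0,x1,y1,s):
    im=cv2.imread(fn)[y0:y1,x0:x1]; im=cv2.resize(im,None,fx=s,fy=s,interpolation=cv2.INTER_CUBIC); cv2.imwrite(out,cv2.convertScaleAbs(im,alpha=1.6,beta=15))
def snap(n,fn):
    p=pose(); im=cams.snapshot(n); cv2.imwrite(fn,cv2.cvtColor(im,cv2.COLOR_RGB2BGR)); return im,cam(n,p)
E
python3 - <<'E'
from h import *
crop('pics/a_top.png','pics/b_top.png',170,155,402,285,3.4)
crop('pics/a_scene.png','pics/b_scene.png',150,145,375,310,3.5)
c=cam('top')
for uv in [(190,180),(308,177),(372,220),(275,240)]: print(onz(c,uv,0.03), onz(cam('scene'),uv,0))
E
```

```text
[0.6192 0.05   0.03  ] [ 0.8741 -0.2289  0.    ]
[ 0.6201 -0.2677  0.03  ] [ 0.6302 -0.4481  0.    ]
[ 0.4993 -0.4326  0.03  ] [ 0.4006 -0.4153  0.    ]
[ 0.4518 -0.1757  0.03  ] [ 0.5437 -0.2065  0.    ]
```

View pics/b_top.png

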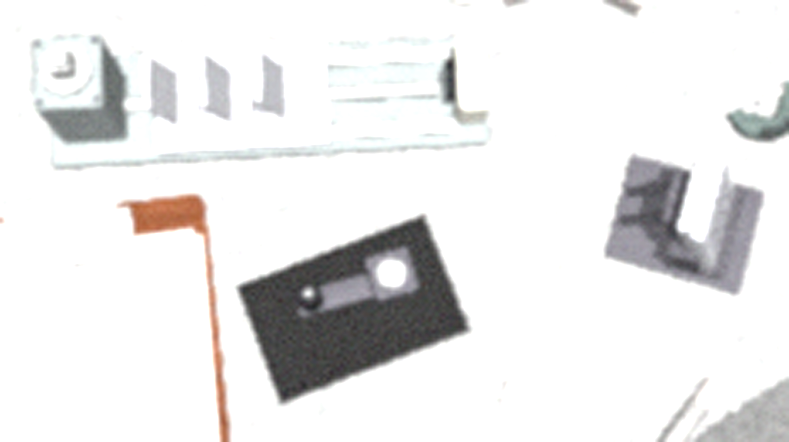

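View pics/b_scene.png

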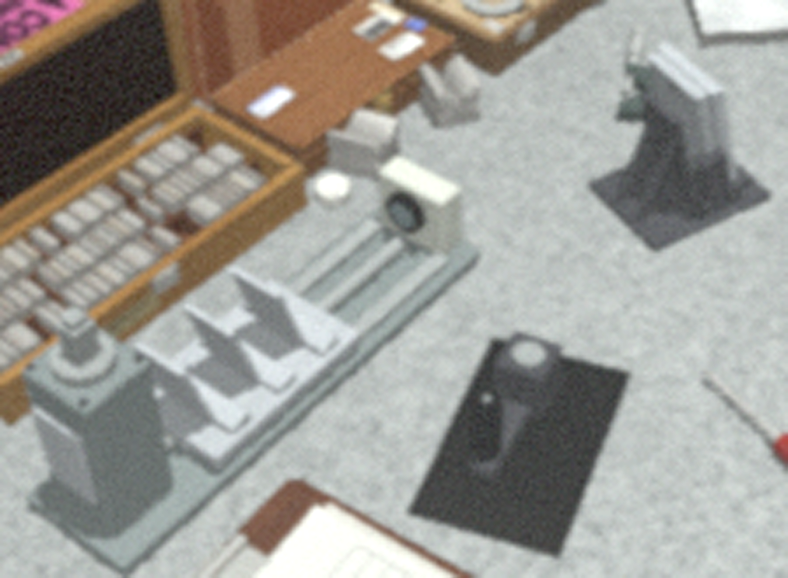

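```bash
python3 - <<'E'
from h import *
c=cam('top'); f=lambda u,v,z: onz(c,(u/3.4+170,v/3.4+155),z)
for nm,pts,z in [('stand',[(632,155),(762,188),(738,294),(606,257)],.01),('slide',[(52,168),(490,140)],.01),('mat',[(238,287),(423,216),(469,328),(282,402)],.002),('shaft',[(64,66)],.166),('gauge',[(474,80)],.066),('hub',[(391,271)],.041),('handle',[(312,293)],.064)]:
    P=np.array([f(u,v,z) for u,v in pts]); print(nm,P[:,:2].tolist(),P.mean(0)); d=np.roll(P,-1,0)-P; print(np.linalg.norm(d,axis=1),np.degrees(np.arctan2(d[:,1],d[:,0])))
s=cam('scene'); g=lambda u,v,z: onz(s,(u/3.5+150,v/3.5+145),z)
print('scene stand',[g(*p,.01)[:2] for p in [(590,185),(655,248),(770,192)]],'mat',[g(*p,.002)[:2] for p in [(630,373),(558,555),(410,512)]])
print('shaft',g(77,325,.166),'hub',g(530,352,.041),'handle',g(487,398,.064))
print(pose())
E
```

```text
stand [[0.5565634973528928, -0.39588873959725224], [0.5276007265834775, -0.49713787051030955], [0.4439070317354624, -0.4728758369904922], [0.47532077694334574, -0.37134400813843854]] [ 0.5008 -0.4343  0.01  ]
[0.1053 0.0871 0.1063 0.0849] [-105.9634  163.8336   72.808   -16.8104]
slide [[0.556505382321959, 0.0655714165953766], [0.57132839532459, -0.28359840965340366]] [ 0.5639 -0.109   0.01  ]
[0.3495 0.3495] [-87.5691  92.4309]
mat [[0.4590107986646952, -0.08142259804023833], [0.5125145060543366, -0.2288111713111608], [0.4227086499661381, -0.26248443085925577], [0.3682675642952843, -0.1152293214456523]] [ 0.4406 -0.172   0.002 ]
[0.1568 0.0959 0.157  0.0968] [ -70.0485 -159.4462  110.2897   20.4331]
shaft [[0.5983549142292199, 0.026932403861930576]] [0.5984 0.0269 0.166 ]
[0.] [0.]
gauge [[0.6066756600451566, -0.26922258017367284]] [ 0.6067 -0.2692  0.066 ]
[0.] [0.]
hub [[0.46375386105681415, -0.20221472277400007]] [ 0.4638 -0.2022  0.041 ]
[0.] [0.]
handle [[0.4452965774659102, -0.14243870246521045]] [ 0.4453 -0.1424  0.064 ]
[0.] [0.]
scene stand [array([ 0.5484, -0.3874]), array([ 0.4715, -0.3626]), array([ 0.4405, -0.4667])] mat [array([ 0.4184, -0.2595]), array([ 0.365 , -0.1113]), array([ 0.4556, -0.078 ])]
shaft [0.5978 0.0346 0.166 ] hub [ 0.4603 -0.2028  0.041 ] handle [ 0.444 -0.139  0.064]
(array([ 0.2615, -0.5675,  0.3033]), array([[-0.0004,  0.4185, -0.9082],
       [ 0.0009, -0.9082, -0.4185],
       [-1.    , -0.001 ,  0.    ]]))
```

servo_tool --moves '[[[-0.002, -0.0024, -0.0275], [0, 0, 0], 1], [[-0.002, -0.0024, -0.0275], [0, 0, 0], 1], [[-0.002, -0.0024, -0.0275], [0, 0, 0], 1], [[-0.002, -0.0024, -0.0275], [0, 0, 0], 1], [[-0.002, -0.0024, -0.0275], [0, 0, 0], 1], [[-0.002, -0.0024, -0.0275], [0, 0, 0], 1], [[-0.002, -0.0024, -0.0275], [0, 0, 0], 1], [[-0.002, -0.0024, -0.0275], [0, 0, 0], 1], [[-0.002, -0.0024, -0.0275], [0, 0, 0], 1], [[-0.002, -0.0024, -0.0275], [0, 0, 0], 1], [[0, 0, 0], [-0.12, 0, 0], 1], [[0, 0, 0], [-0.12, 0, 0], 1], [[0, 0, 0], [-0.12, 0, 0], 1], [[0, 0, 0], [-0.12, 0, 0], 1], [[0, 0, 0], [-0.12, 0, 0], 1], [[0, 0, 0], [-0.12, 0, 0], 1], [[0, 0, 0], [-0.12, 0, 0], 1], [[0, 0, 0], [0, 0, 0], 1], [[0, 0, 0], [0, 0, 0], 1]]'

```text
time: 2.05
position: [0.5012, -0.4308, 0.3237]
orientation: [-124.8, 90.0, 127.8]
wrist_force: [0.6, -0.2, 0.3]
width: 0.0855
```

```bash
python3 - <<'E'
from h import *
print(pose())
im,c=snap('wrist','pics/c.png')
cv2.imwrite('pics/c2.png',cv2.convertScaleAbs(cv2.resize(cv2.imread('pics/c.png'),None,fx=1.42,fy=1.42,interpolation=cv2.INTER_CUBIC),alpha=1.3))
E
```

```text
(array([ 0.5012, -0.4308,  0.3237]), array([[-0.0002,  0.9546, -0.298 ],
       [ 0.0003, -0.298 , -0.9546],
       [-1.    , -0.0003, -0.0002]]))
```

View pics/c2.png

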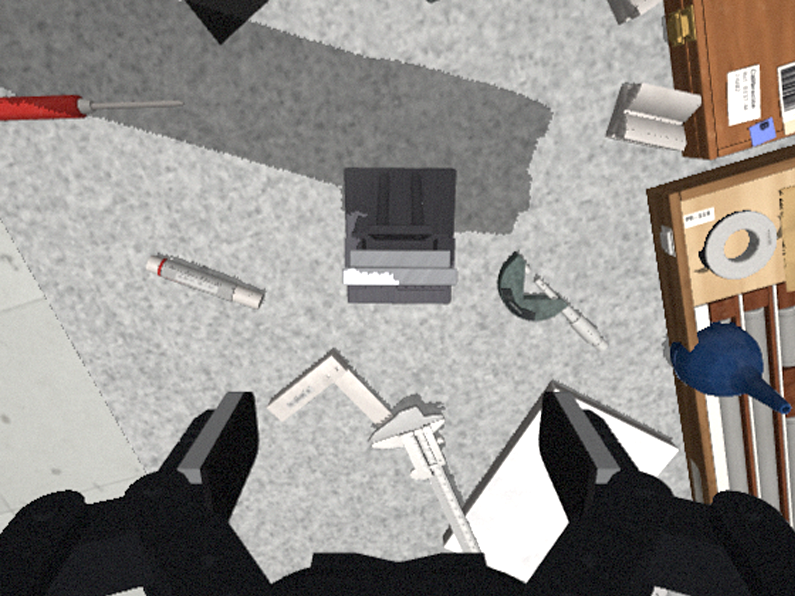

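```bash
python3 - <<'E'
from h import *
c=cam('wrist'); s=cam('scene')
im=cv2.imread('pics/c.png')
g=cv2.cvtColor(im,cv2.COLOR_BGR2GRAY)
print('col',[(r,int(v)) for r,v in zip(range(155,216),g[155:216,280:300].mean(1))])
for r in (182,195): print(r,[(x,int(v)) for x,v in zip(range(236,328),g[r-1:r+2].mean(0)[236:328])if x<252 or x>312])
for z in (.115,.122,.13,.155):
  P=[onz(c,(u/1.42,v/1.42),z) for u,v in [(343,284),(457,284),(457,268),(351,252),(451,252)]]
  print(z,np.linalg.norm(P[1]-P[0]),np.linalg.norm(P[4]-P[3]),P[0],((proj(s,P)-[150,145])*3.5).round().tolist())
crop('pics/a_scene.png','pics/d.png',310,145,380,225,8)
E
```

```text
col [(155, 43), (156, 42), (157, 40), (158, 40), (159, 50), (160, 50), (161, 50), (162, 50), (163, 52), (164, 46), (165, 31), (166, 28), (167, 27), (168, 29), (169, 41), (170, 52), (171, 50), (172, 49), (173, 48), (174, 47), (175, 46), (176, 81), (177, 123), (178, 128), (179, 127), (180, 126), (181, 126), (182, 126), (183, 126), (184, 126), (185, 126), (186, 126), (187, 116), (188, 97), (189, 118), (190, 133), (191, 131), (192, 131), (193, 131), (194, 131), (195, 130), (196, 131), (197, 132), (198, 135), (199, 133), (200, 106), (201, 66), (202, 73), (203, 71), (204, 68), (205, 82), (206, 81), (207, 81), (208, 80), (209, 80), (210, 80), (211, 80), (212, 76), (213, 92), (214, 139), (215, 157)]
182 [(236, 142), (237, 141), (238, 137), (239, 143), (240, 150), (241, 151), (242, 130), (243, 76), (244, 80), (245, 76), (246, 91), (247, 125), (248, 128), (249, 127), (250, 125), (251, 127), (313, 126), (314, 127), (315, 130), (316, 115), (317, 48), (318, 44), (319, 64), (320, 126), (321, 166), (322, 152), (323, 150), (324, 158), (325, 161), (326, 158), (327, 154)]
195 [(236, 156), (237, 155), 
[... 239 characters left out ...]
 (319, 130), (320, 127), (321, 123), (322, 135), (323, 158), (324, 153), (325, 143), (326, 134), (327, 138)]
0.115 0.06722217382927398 0.057707833691615036 [ 0.4671 -0.4261  0.115 ] [[724.0, 93.0], [665.0, 45.0], [654.0, 49.0], [697.0, 99.0], [647.0, 56.0]]
0.122 0.06553390631566383 0.056258516370372075 [ 0.4686 -0.4242  0.122 ] [[721.0, 86.0], [664.0, 38.0], [653.0, 43.0], [695.0, 91.0], [646.0, 50.0]]
0.13 0.06360445772868079 0.05460215371752295 [ 0.4702 -0.4221  0.13  ] [[719.0, 77.0], [662.0, 31.0], [652.0, 36.0], [693.0, 82.0], [645.0, 42.0]]
0.155 0.05757493089435882 0.04942602042736961 [ 0.4754 -0.4154  0.155 ] [[711.0, 50.0], [659.0, 8.0], [649.0, 12.0], [687.0, 54.0], [643.0, 18.0]]
```

View pics/d.png

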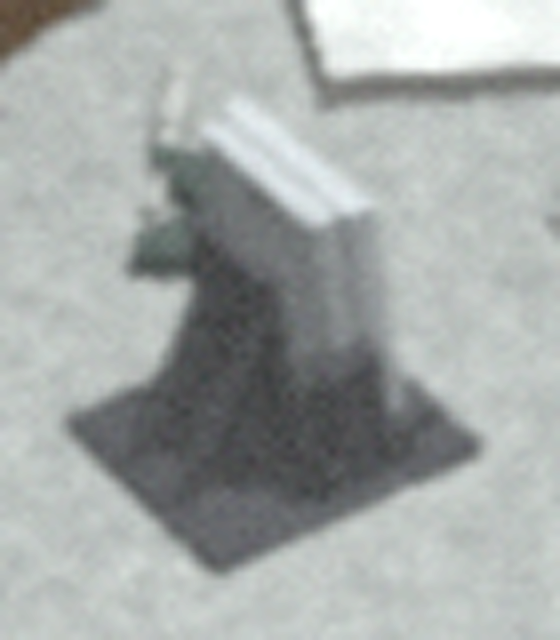

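servo_tool --moves '[[[0, 0.0021, -0.0348], [0, 0, 0], 1], [[0, 0.0021, -0.0348], [0, 0, 0], 1], [[0, 0.0021, -0.0348], [0, 0, 0], 1], [[0, 0.0021, -0.0348], [0, 0, 0], 1], [[0, 0.0021, -0.0348], [0, 0, 0], 1], [[0, 0.0021, -0.0348], [0, 0, 0], 1], [[0, 0.0021, -0.0348], [0, 0, 0], 1], [[0, 0.0021, -0.0348], [0, 0, 0], 1], [[0, 0, 0], [-0.115, 0, 0], 1], [[0, 0, 0], [-0.115, 0, 0], 1], [[0, 0, 0], [-0.115, 0, 0], 1], [[0, 0, 0], [0, 0, 0], 1], [[0, 0, 0], [0, 0, 0], 1]]'

```text
time: 3.4
position: [0.5993, -0.1697, 0.3239]
orientation: [-107.4, 90.0, 165.0]
wrist_force: [0.8, -0.7, 0.7]
width: 0.085
```

```bash
python3 - <<'E'
from h import *
g=cv2.cvtColor(cv2.imread('pics/c.png'),cv2.COLOR_BGR2GRAY)
for a in (250,262,274,286,298,308):
    p=g[:,a:a+8].mean(1); d=np.diff(p)
    print(a,[int(np.argmax(d[170:182])+170), int(np.argmin(p[183:194])+183), int(np.argmin(d[194:206])+194)])
print(pose())
im,c=snap('wrist','pics/e.png')
cv2.imwrite('pics/e2.png',cv2.convertScaleAbs(cv2.resize(cv2.imread('pics/e.png'),None,fx=1.42,fy=1.42,interpolation=cv2.INTER_CUBIC),alpha=1.2))
E
```

```text
250 [175, 188, 200]
262 [175, 188, 200]
274 [176, 188, 200]
286 [176, 188, 200]
298 [176, 188, 200]
308 [176, 188, 200]
(array([ 0.5993, -0.1697,  0.3239]), array([[-0.    ,  0.9992,  0.0411],
       [ 0.    ,  0.0411, -0.9992],
       [-1.    , -0.    , -0.    ]]))
```

View pics/e2.png

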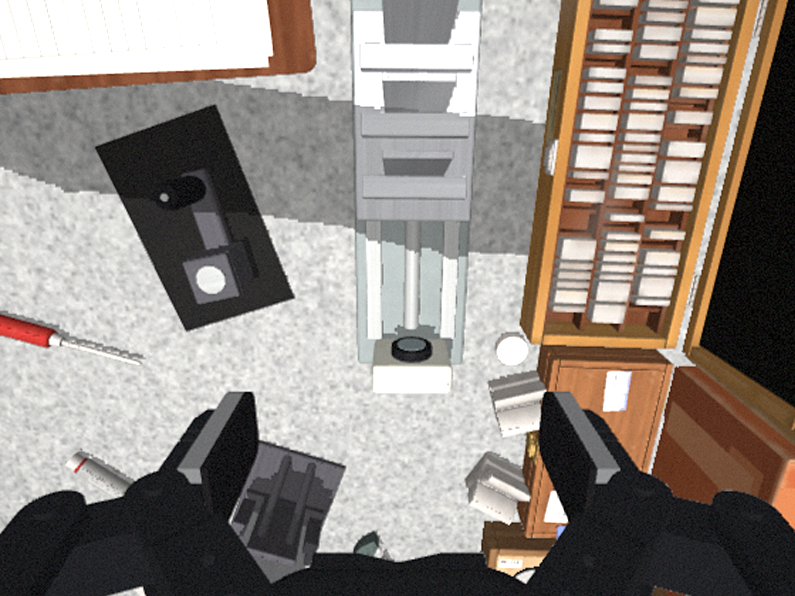

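```bash
python3 - <<'E'
from h import *
g=cv2.cvtColor(cv2.imread('pics/e.png'),cv2.COLOR_BGR2GRAY)
for a,b in ((257,267),(285,300),(321,328)):
    print(a,' '.join(f'{r}:{int(v)}' for r,v in zip(range(20,160),g[20:160,a:b].mean(1))))
for r in (41,87,131,145): print(r,' '.join(f'{x}:{int(v)}' for x,v in zip(range(246,340),g[r-2:r+3].mean(0)[246:340])))
crop('pics/e.png','pics/e3.png',240,0,345,165,3.6)
E
```

```text
257 20:229 21:228 22:228 23:229 24:229 25:229 26:229 27:229 28:231 29:211 30:173 31:236 32:233 33:221 34:221 35:220 36:221 37:223 38:222 39:223 40:224 41:224 42:223 43:224 44:225 45:225 46:225 47:202 48:114 49:104 50:147 51:222 52:233 53:230 54:231 55:230 56:231 57:231 58:231 59:231 60:231 61:231 62:231 63:231 64:231 65:231 66:231 67:232 68:231 69:231 70:231 71:232 72:232 73:234 74:224 75:168 76:167 77:140 78:143 79:146 80:147 81:152 82:152 83:150 84:152 85:154 86:152 87:153 88:154 89:153 90:154 91:153 92:155 93:154 94:148 95:113 96:97 97:128 98:145 99:143 100:142 101:143 102:143 103:143 104:144 105:142 106:144 107:143 108:142 109:144 110:144 111:143 112:143 113:143 114:144 115:142 116:142 117:143 118:143 119:144 120:143 121:143 122:140 123:139 124:151 125:152 126:155 127:153 128:153 129:157 130:155 131:155 132:157 133:156 134:157 135:157 136:158 137:158 138:142 139:99 140:131 141:145 142:142 143:143 144:144 145:143 146:143 147:142 148:142 149:143 150:144 151:142 152:143 153:140 154:125 155:110 156:125 157:125 158:124 159:124
285 20:107 21:108 22:108 23:107 24:108 25:108 26:108 27:10
[... 4333 characters left out ...]
:143 253:144 254:146 255:147 256:149 257:150 258:144 259:141 260:140 261:142 262:140 263:142 264:142 265:144 266:144 267:144 268:144 269:150 270:149 271:148 272:148 273:148 274:147 275:148 276:145 277:140 278:141 279:144 280:143 281:142 282:145 283:145 284:143 285:145 286:145 287:145 288:146 289:146 290:144 291:143 292:147 293:145 294:144 295:142 296:144 297:144 298:143 299:145 300:145 301:145 302:148 303:144 304:146 305:144 306:144 307:144 308:141 309:138 310:141 311:144 312:144 313:145 314:143 315:144 316:147 317:142 318:146 319:146 320:147 321:150 322:147 323:146 324:145 325:143 326:144 327:146 328:146 329:145 330:134 331:104 332:110 333:114 334:113 335:120 336:124 337:126 338:123 339:123
```

View pics/e3.png

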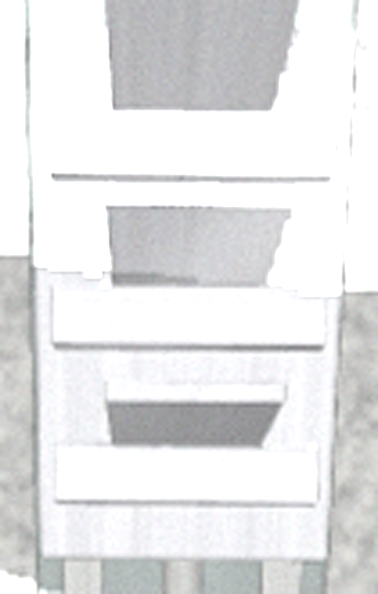

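```bash
cat > geo.py <<'E'
from h import *
yaw=np.radians(-87.6); 
E
python3 - <<'E'
from h import *
c=cam('wrist')
# slide yaw from base edges: left/right base edges and floors' edges
P=[]
for n,(rb,rf,l,r) in enumerate([(124,138.8,255.3,328.2),(79.7,95.3,254.3,329.8),(30.8,48.2,253.2,332.6)],1):
    F=[onz(c,(u,rf),.0388) for u in (l,r)]; B=[onz(c,(u,rb),.0347) for u in (l,r)]
    rm=(rb+rf)/2; M=[onz(c,(u,rm),.0368) for u in (l,r)]
    print(n,'front',(F[0]+F[1])/2,'back',(B[0]+B[1])/2,'depth',np.linalg.norm((F[0]+F[1]-B[0]-B[1])/2),'w',np.linalg.norm(M[1]-M[0]),'M',(M[0]+M[1])/2)
    P.append((M[0]+M[1])/2)
P=np.array(P); d=P[0]-P[2]; print('pitch',np.linalg.norm(np.diff(P,axis=0),axis=1),'yaw',np.degrees(np.arctan2(d[1],d[0])))
print('plate front',onz(c,(291,154.6),.030))
print('stand panel')
t=np.array([0.5012,-0.4308,0.3237]);Rt=np.array([[-0.0002,0.9546,-0.298],[0.0003,-0.298,-0.9546],[-1.,-0.0003,-0.0002]])
c=cam('wrist',(t,Rt))
for z in (.116,.118,.120):
  a=onz(c,(241.5,194.3),z);b=onz(c,(322.2,194.3),z);e=onz(c,(246.3,182),z+.0026);f=onz(c,(316.3,182),z+.0026); m=(a+b)/2;k=(e+f)/2
  print(z,m,np.linalg.norm(b-a),k,np.linalg.norm(f-e),'tool',Rt.T@(m-t), 'seam',onz(c,(282,188.2),z),'front',onz(c,(282,200.4),z))
print(np.degrees(np.arctan2(-.298,.9546)))
E
```

```text
1 front [ 0.608  -0.1342  0.0388] back [ 0.6074 -0.12    0.0347] depth 0.014756699122762802 w 0.07333107882639602 M [ 0.6077 -0.1271  0.0368]
2 front [ 0.6061 -0.0925  0.0388] back [ 0.6055 -0.0782  0.0347] depth 0.014863004620083877 w 0.07303559539067936 M [ 0.6058 -0.0854  0.0368]
3 front [ 0.6047 -0.0508  0.0388] back [ 0.6041 -0.0357  0.0347] depth 0.015707146887301068 w 0.07371890261156709 M [ 0.6044 -0.0432  0.0368]
pitch [0.0418 0.0422] yaw -87.75775805387488
plate front [ 0.6084 -0.1518  0.03  ]
stand panel
0.116 [ 0.5011 -0.4306  0.116 ] 0.0669463949392044 [ 0.5039 -0.4198  0.1186] 0.05685359580730647 tool [ 0.2077 -0.0001 -0.0001] seam [ 0.5027 -0.4257  0.116 ] front [ 0.4996 -0.4358  0.116 ]
0.118 [ 0.5012 -0.4301  0.118 ] 0.06646419559289377 [ 0.5041 -0.4193  0.1206] 0.0564402218835064 tool [ 0.2057 -0.0001 -0.0007] seam [ 0.5029 -0.4251  0.118 ] front [ 0.4998 -0.4351  0.118 ]
0.12 [ 0.5014 -0.4295  0.12  ] 0.06598199624658312 [ 0.5043 -0.4188  0.1226] 0.056026847959706465 tool [ 0.2037 -0.0001 -0.0013] seam [ 0.5031 -0.4246  0.12  ] front [ 0.5    -0.4345  0.12  ]
-17.33693529452863
```

servo_tool --moves '[[[0, 0, 0], [0.115, 0, 0], 1], [[0, 0, 0], [0.115, 0, 0], 1], [[0, 0, 0], [0.115, 0, 0], 1], [[0, -0.002, 0.0351], [0, 0, 0], 1], [[0, -0.002, 0.0351], [0, 0, 0], 1], [[0, -0.002, 0.0351], [0, 0, 0], 1], [[0, -0.002, 0.0351], [0, 0, 0], 1], [[0, -0.002, 0.0351], [0, 0, 0], 1], [[0, -0.002, 0.0351], [0, 0, 0], 1], [[0, -0.002, 0.0351], [0, 0, 0], 1], [[0, -0.002, 0.0351], [0, 0, 0], 1], [[0.0274, 0, 0], [0, 0, 0], 1], [[0.0274, 0, 0], [0, 0, 0], 1], [[0.0274, 0, 0], [0, 0, 0], 1], [[0.0274, 0, 0], [0, 0, 0], 1], [[0.0274, 0, 0], [0, 0, 0], 1], [[0.0274, 0, 0], [0, 0, 0], 1], [[0, 0, 0], [0, 0, 0], 1], [[0, 0, 0], [0, 0, 0], 1]]'

```text
time: 5.35
position: [0.5014, -0.4334, 0.1601]
orientation: [-107.7, 90.0, 145.1]
wrist_force: [-0.4, 0.6, 0.8]
width: 0.0851
```

servo_tool --moves '[[[0, -0.001, 0], [0, 0, 0], 0.9], [[0, 0, 0], [0, 0, 0], 0.85], [[0, 0, 0], [0, 0, 0], 0.8], [[0, 0, 0], [0, 0, 0], 0.75], [[0, 0, 0], [0, 0, 0], 0.6], [[0, 0, 0], [0, 0, 0], 0.5], [[0, 0, 0], [0, 0, 0], 0.5], [[0, 0, 0], [0, 0, 0], 0.5], [[0, 0, 0], [0, 0, 0], 0.5], [[0, 0, 0], [0, 0, 0], 0.5]]' --grip_force 50

```text
time: 6.35
position: [0.5008, -0.4333, 0.161]
orientation: [63.9, 89.9, -43.3]
wrist_force: [0.2, 0.5, 6.2]
width: 0.065
```

servo_tool --moves '[[[-0.0012, 0, 0.003], [0, 0, 0], 0.5], [[-0.0009, 0, 0.003], [0, 0, 0], 0.5], [[-0.0009, 0, 0.003], [0, 0, 0], 0.5], [[-0.0009, 0, 0.003], [0, 0, 0], 0.5], [[-0.0009, 0, 0.003], [0, 0, 0], 0.5], [[-0.0009, 0, 0.003], [0, 0, 0], 0.5], [[-0.0009, 0, 0.003], [0, 0, 0], 0.5], [[-0.0009, 0, 0.003], [0, 0, 0], 0.5], [[-0.0009, 0, 0.003], [0, 0, 0], 0.5], [[-0.0009, 0, 0.003], [0, 0, 0], 0.5], [[-0.01, 0, 0], [0, 0, 0], 0.5], [[-0.02, 0, 0], [0, 0, 0], 0.5], [[-0.025, 0, 0], [0, 0, 0], 0.5], [[-0.025, 0, 0], [0, 0, 0], 0.5], [[-0.025, 0, 0], [0, 0, 0], 0.5], [[-0.015, 0, 0], [0, 0, 0], 0.5], [[0, 0, 0], [0, 0, 0], 0.5], [[0, 0, 0], [0, 0, 0], 0.5]]'

```text
time: 8.15
position: [0.4914, -0.4615, 0.2881]
orientation: [-102.8, 90.0, 150.1]
wrist_force: [-0.5, -0.5, -2.4]
width: 0.0649
```

```bash
python3 - <<'E'
from h import *
print(pose())
snap('scene','pics/f_s.png'); im,c=snap('wrist','pics/f_w.png')
a=cv2.convertScaleAbs(cv2.resize(cv2.imread('pics/f_s.png')[120:240,270:390],(400,400),interpolation=cv2.INTER_CUBIC),alpha=1.4)
b=cv2.resize(cv2.imread('pics/f_w.png')[60:340,140:420],(400,400),interpolation=cv2.INTER_CUBIC)
cv2.imwrite('pics/f.png',np.hstack([a,b]))
E
```

```text
(array([ 0.4914, -0.4615,  0.2881]), array([[-0.0006,  0.9557, -0.2944],
       [ 0.0003, -0.2944, -0.9557],
       [-1.    , -0.0006, -0.0001]]))
```

View pics/f.png

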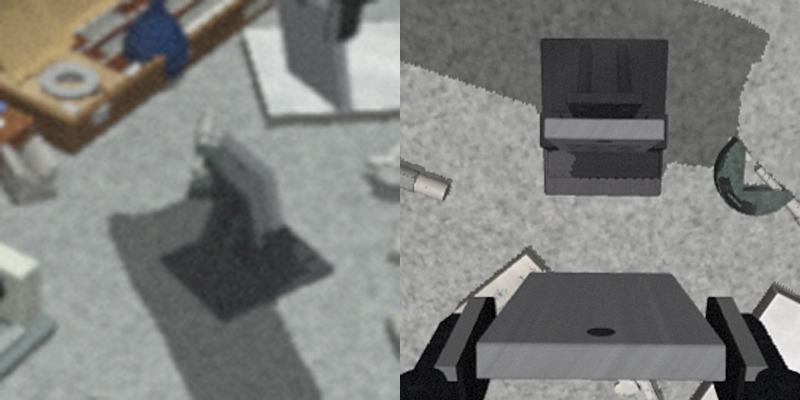

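```bash
python3 - <<'E'
from h import *
g=cv2.cvtColor(cv2.imread('pics/f_w.png'),cv2.COLOR_BGR2GRAY)
print('col280',' '.join(f'{r}:{int(v)}' for r,v in zip(range(240,340),g[240:340,270:277].mean(1))))
for r in (254,275,297,312,323): print(r,' '.join(f'{x}:{int(v)}' for x,v in zip(range(180,385),g[r-1:r+2].mean(0)[180:385]) if x<260 or x>320))
c=cam('wrist'); t,Rt=pose()
# expected panel corners in view: tool-frame lean 15deg, grasp 14mm below top
u=np.array([-np.cos(.262),0,-np.sin(.262)]); n=np.array([-np.sin(.262),0,np.cos(.262)]) # up, outward normal (tool z=-stand x)
gp=np.array([.054,0,0]); 
for nm,s,k in (('topback',.014,-.005),('topfront',.014,.005),('botback',-.086,-.005)):
    print(nm,proj(c,[Rt@(gp+s*u+k*n+np.array([0,y,0]))+t for y in(-.033,.033)]))
E
```

```text
col280 240:163 241:163 242:159 243:159 244:162 245:162 246:164 247:166 248:172 249:174 250:147 251:73 252:79 253:77 254:77 255:78 256:79 257:79 258:79 259:77 260:79 261:78 262:77 263:78 264:78 265:80 266:78 267:77 268:78 269:79 270:78 271:80 272:78 273:79 274:79 275:77 276:78 277:79 278:78 279:79 280:78 281:78 282:78 283:79 284:77 285:78 286:78 287:78 288:79 289:76 290:49 291:39 292:37 293:43 294:56 295:75 296:80 297:80 298:77 299:82 300:97 301:116 302:124 303:131 304:134 305:133 306:134 307:133 308:134 309:134 310:134 311:133 312:133 313:134 314:133 315:134 316:132 317:134 318:134 319:133 320:133 321:133 322:134 323:135 324:128 325:128 326:154 327:165 328:159 329:163 330:168 331:167 332:161 333:158 334:164 335:165 336:161 337:161 338:165 339:164
254 180:161 181:164 182:167 183:168 184:167 185:164 186:155 187:146 188:144 189:147 190:155 191:158 192:160 193:161 194:157 195:152 196:150 197:151 198:160 199:164 200:160 201:157 202:139 203:105 204:100 205:90 206:109 207:141 208:179 209:208 210:211 211:209 212:208 213:204 214:205 215:204 216:201 217:199 218:197 219:196 220:195 221:193 222:
[... 4517 characters left out ...]
27 254:125 255:124 256:127 257:129 258:130 259:128 321:128 322:129 323:129 324:129 325:131 326:132 327:130 328:130 329:129 330:129 331:129 332:132 333:134 334:132 335:132 336:132 337:131 338:130 339:129 340:128 341:133 342:131 343:134 344:134 345:133 346:134 347:132 348:132 349:135 350:134 351:134 352:132 353:131 354:131 355:131 356:129 357:127 358:128 359:129 360:130 361:134 362:133 363:133 364:133 365:134 366:133 367:116 368:4 369:12 370:12 371:14 372:13 373:14 374:3 375:11 376:14 377:20 378:25 379:24 380:19 381:55 382:105 383:113 384:110
topback [[195.1517 299.7477]
 [372.7979 299.7321]]
topfront [[195.5899 325.9961]
 [372.3356 325.9872]]
botback [[232.2289 249.4464]
 [332.6422 249.4303]]
```

servo_tool --moves '[[[0, 0, 0], [-0.1127, 0, 0], 0.5], [[0, 0, 0], [-0.1127, 0, 0], 0.5], [[0, 0, 0], [-0.1127, 0, 0], 0.5], [[0, 0.0109, -0.0354], [0, 0, 0], 0.5], [[0, 0.0109, -0.0354], [0, 0, 0], 0.5], [[0, 0.0109, -0.0354], [0, 0, 0], 0.5], [[0, 0.0109, -0.0354], [0, 0, 0], 0.5], [[0, 0.0109, -0.0354], [0, 0, 0], 0.5], [[0, 0.0109, -0.0354], [0, 0, 0], 0.5], [[0, 0.0109, -0.0354], [0, 0, 0], 0.5], [[0, 0.0109, -0.0354], [0, 0, 0], 0.5], [[0, 0.0109, -0.0354], [0, 0, 0], 0.5], [[0, 0.0109, -0.0354], [0, 0, 0], 0.5], [[0, 0.0109, -0.0354], [0, 0, 0], 0.5], [[0, 0.0109, -0.0354], [0, 0, 0], 0.5], [[0, 0, 0], [0, 0, 0], 0.5], [[0, 0, 0], [0, 0, 0], 0.5]]'

```text
time: 9.95
position: [0.6054, -0.0312, 0.2876]
orientation: [-99.3, 89.9, 173.1]
wrist_force: [-0.5, -0.6, -2.3]
width: 0.0649
```

```bash
sed -i "s/H=m\['hand_eye'\];/H=np.array(m['hand_eye']); H[1,3]+=.0014;/" h.py; python3 - <<'E'
from h import *
t,Rt=pose();print(t,Rt, status.sense()['wrist_force'])
im,c=snap('wrist','pics/g.png')
print(Rt.T@(np.array([.6064,-.0622,.1745])-t))
# view with panel: bottom edge check
g=cv2.cvtColor(im,cv2.COLOR_RGB2GRAY)
print(' '.join(f'{r}:{int(v)}' for r,v in zip(range(240,335),g[240:335,270:277].mean(1)))[:700])
E
```

```text
[ 0.6054 -0.0312  0.2876] [[-0.0017  0.9991  0.0412]
 [ 0.0002  0.0412 -0.9991]
 [-1.     -0.0017 -0.0003]] [-0.4924 -0.5946 -2.3088]
[ 0.1131 -0.      0.0311]
240:227 241:179 242:131 243:136 244:136 245:137 246:136 247:136 248:137 249:139 250:124 251:83 252:84 253:84 254:84 255:85 256:84 257:83 258:85 259:84 260:84 261:84 262:85 263:84 264:85 265:85 266:84 267:84 268:84 269:85 270:84 271:84 272:85 273:83 274:84 275:86 276:84 277:86 278:83 279:84 280:85 281:84 282:86 283:86 284:85 285:84 286:85 287:86 288:85 289:82 290:58 291:42 292:40 293:44 294:58 295:79 296:86 297:85 298:85 299:85 300:100 301:122 302:132 303:141 304:146 305:144 306:144 307:143 308:144 309:145 310:145 311:143 312:145 313:144 314:144 315:145 316:144 317:143 318:143 319:144 320:142 321:144 322:145 323:145 324:140 325:127 326:132 327:155 328:155 329:156 330:155 331:154 332:153 333:1
```

servo_tool --moves '[[[0.013, 0, 0.0036], [0, 0, 0], 0.5], [[0.013, 0, 0.0036], [0, 0, 0], 0.5], [[0.013, 0, 0.0036], [0, 0, 0], 0.5], [[0.013, 0, 0.0036], [0, 0, 0], 0.5], [[0.013, 0, 0.0036], [0, 0, 0], 0.5], [[0.013, 0, 0.0036], [0, 0, 0], 0.5], [[0.013, 0, 0.0036], [0, 0, 0], 0.5], [[0.01, 0, 0.0028], [0, 0, 0], 0.5], [[0, 0, 0], [0, 0, 0], 0.5], [[0, 0, 0], [0, 0, 0], 0.5]]'

```text
time: 11.0
position: [0.6069, -0.0599, 0.1879]
orientation: [125.7, 90.0, 38.0]
wrist_force: [0.3, 0.3, -1.5]
width: 0.0653
```

```bash
python3 - <<'E'
from h import *
t,Rt=pose();print(t, status.sense()['wrist_force'],Rt.T@(np.array([.6064,-.0622,.1745])-t))
im,c=snap('wrist','pics/i.png')
cv2.imwrite('pics/i2.png',cv2.resize(cv2.imread('pics/i.png')[100:345,150:410],None,fx=3,fy=2.4,interpolation=cv2.INTER_CUBIC))
E
```

```text
[ 0.6069 -0.0599  0.1879] [ 0.3137  0.3458 -1.5477] [ 0.0134 -0.0006  0.0023]
```

View pics/i2.png

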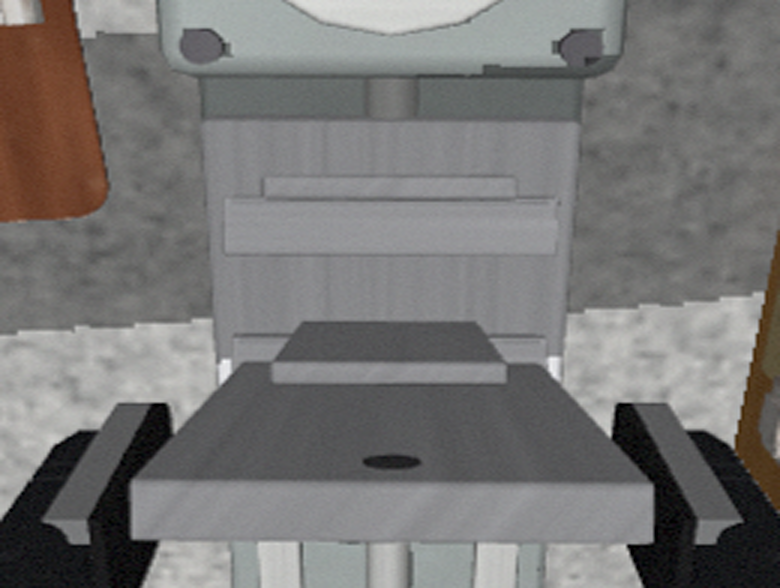

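servo_tool --moves '[[[0.0025, 0, 0.0005], [0, 0, 0], 0.5], [[0.0025, 0, 0.0005], [0, 0, 0], 0.5], [[0.0025, 0, 0.0005], [0, 0, 0], 0.5], [[0.0025, 0, 0.0005], [0, 0, 0], 0.5], [[0, 0, 0], [0, 0, 0], 0.5], [[0, 0, 0], [0, 0, 0], 0.5], [[0, 0, 0], [0, 0, 0], 0.5]]'

```text
time: 11.75
position: [0.6069, -0.062, 0.1779]
orientation: [72.4, 90.0, -15.4]
wrist_force: [0.1, 0.5, -2.5]
width: 0.0652
```

servo_tool --moves '[[[0.001, 0, 0.0002], [0, 0, 0], 0.5], [[0.001, 0, 0.0002], [0, 0, 0], 0.5], [[0.001, 0, 0.0002], [0, 0, 0], 0.5], [[0, 0, 0], [0, 0, 0], 0.5], [[0, 0, 0], [0, 0, 0], 0.5]]'

```text
time: 12.25
position: [0.6068, -0.0627, 0.1748]
orientation: [-18.6, 90.0, -106.4]
wrist_force: [-0.2, 0.5, -2.2]
width: 0.0648
```

servo_tool --moves '[[[0.001, 0, 0.0002], [0, 0, 0], 0.5], [[0.001, 0, 0.0002], [0, 0, 0], 0.5], [[0, 0, 0], [0, 0, 0], 0.5], [[0, 0, 0], [0, 0, 0], 0.5]]'

```text
time: 12.65
position: [0.607, -0.0629, 0.173]
orientation: [86.0, 90.0, -1.8]
wrist_force: [-0.3, 0.5, 1.6]
width: 0.0649
```

servo_tool --moves '[[[0.0003, 0, -0.001], [0, 0, 0], 0.5], [[0.0003, 0, -0.001], [0, 0, 0], 0.5], [[0.0002, 0, -0.0005], [0, 0, 0], 0.5], [[0, 0, 0], [0, 0, 0], 0.5], [[0, 0, 0], [0, 0, 0], 0.5]]'

```text
time: 13.15
position: [0.6071, -0.0606, 0.1725]
orientation: [72.4, 89.9, -15.3]
wrist_force: [0.2, -0.9, 5.6]
width: 0.0648
```

servo_tool --moves '[[[0, 0, 0], [0, 0, 0], 0.78], [[0, 0, 0], [0, 0, 0], 0.82], [[0, 0, 0], [0, 0, 0], 0.9], [[0, 0, 0], [0, 0, 0], 1], [[0, 0, 0], [0, 0, 0], 1], [[0, 0, 0], [0, 0, 0], 1], [[-0.005, 0, -0.0013], [0, 0, 0], 1], [[-0.015, 0, -0.004], [0, 0, 0], 1], [[-0.025, 0, -0.0067], [0, 0, 0], 1], [[-0.025, 0, -0.0067], [0, 0, 0], 1], [[-0.025, 0, -0.0067], [0, 0, 0], 1], [[-0.02, 0, -0.005], [0, 0, 0], 1], [[0, 0, 0.02], [0, 0, 0], 1], [[0, 0, 0.035], [0, 0, 0], 1], [[0, 0, 0.035], [0, 0, 0], 1], [[0, 0, 0.03], [0, 0, 0], 1], [[0, 0, 0], [0, 0, 0], 1], [[0, 0, 0], [0, 0, 0], 1]]'

```text
time: 14.95
position: [0.6103, -0.1502, 0.2881]
orientation: [95.5, 89.9, 7.7]
wrist_force: [-0.6, 0.5, -0.3]
width: 0.0853
```

```bash
python3 - <<'E'
from h import *
t,Rt=pose();print(t,Rt)
im,c=snap('wrist','pics/j.png')
cv2.imwrite('pics/j2.png',cv2.resize(cv2.imread('pics/j.png'),None,fx=1.42,fy=1.42,interpolation=cv2.INTER_CUBIC))
E
```

```text
[ 0.6103 -0.1502  0.2881] [[ 0.001   0.9993  0.0381]
 [ 0.0001  0.0381 -0.9993]
 [-1.      0.001  -0.0001]]
```

View pics/j2.png

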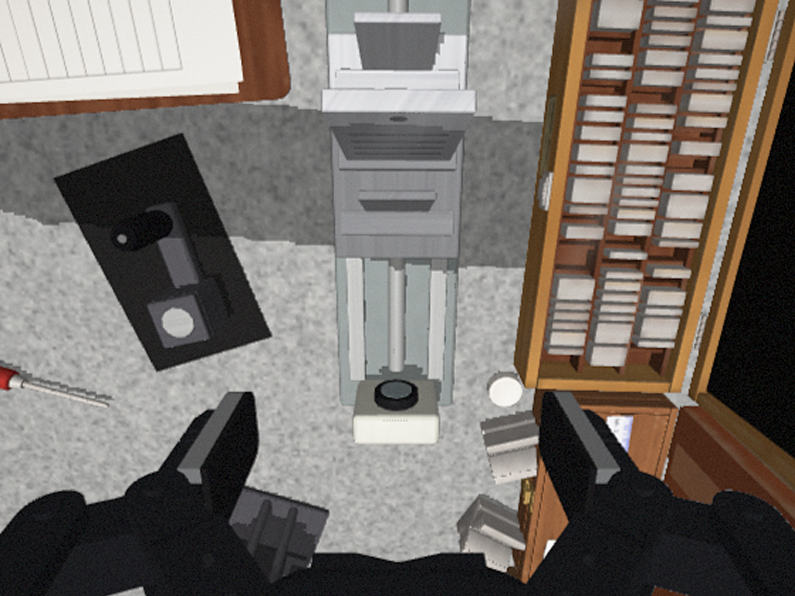

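servo_tool --moves '[[[0, 0, 0], [0.1133, 0, 0], 1], [[0, 0, 0], [0.1133, 0, 0], 1], [[0, 0, 0], [0.1133, 0, 0], 1], [[0, -0.0024, 0.0367], [0, 0, 0], 1], [[0, -0.0024, 0.0367], [0, 0, 0], 1], [[0, -0.0024, 0.0367], [0, 0, 0], 1], [[0, -0.0024, 0.0367], [0, 0, 0], 1], [[0, -0.0024, 0.0367], [0, 0, 0], 1], [[0, -0.0024, 0.0367], [0, 0, 0], 1], [[0, -0.0024, 0.0367], [0, 0, 0], 1], [[0, -0.0024, 0.0367], [0, 0, 0], 1], [[0.025, 0, 0], [0, 0, 0], 1], [[0.025, 0, 0], [0, 0, 0], 1], [[0.025, 0, 0], [0, 0, 0], 1], [[0.025, 0, 0], [0, 0, 0], 1], [[0.025, 0, 0], [0, 0, 0], 1], [[0.0062, 0, 0], [0, 0, 0], 1], [[0, 0, 0], [0, 0, 0], 1], [[0, 0, 0], [0, 0, 0], 1]]'

```text
time: 16.9
position: [0.5059, -0.4246, 0.1575]
orientation: [77.5, 89.9, -29.7]
wrist_force: [-0.4, 0.2, 0.9]
width: 0.0857
```

```bash
python3 - <<'E'
from h import *
t,Rt=pose();print(t,Rt, Rt.T@(np.array([.5044,-.4246,.1569])-t))
im,c=snap('wrist','pics/k.png'); g=cv2.cvtColor(im,cv2.COLOR_RGB2GRAY)
print(proj(c,[[.5055+.029*.955*s,-.4211-.029*.298*s,.1164] for s in(-1,1)]))
for r in (300,305,310): print(r,' '.join(f'{x}:{int(v)}' for x,v in zip(range(180,385),g[r-1:r+2].mean(0)[180:385]) if x<215 or x>345))
# seated panel check in j
t=np.array([.6103,-.1502,.2881]);Rj=np.array([[.001,.9993,.0381],[.0001,.0381,-.9993],[-1,.001,-.0001]])
cj=cam('wrist',(t,Rj)); T=np.array([.6062,-.0566,.1326])
print((proj(cj,[T+[a*.033,a*.0013+b*.0048,-b*.0013] for a,b in((-1,1),(1,1),(-1,-1),(1,-1))])*1.42).round(1).tolist())
E
```

```text
[ 0.5059 -0.4246  0.1575] [[ 0.0017  0.9553 -0.2955]
 [-0.001  -0.2955 -0.9553]
 [-1.      0.0019  0.0004]] [ 0.0006 -0.0015  0.0005]
[[198.677  312.7086]
 [353.5772 312.8416]]
300 180:18 181:103 182:199 183:193 184:190 185:190 186:189 187:198 188:200 189:204 190:201 191:189 192:182 193:177 194:180 195:182 196:179 197:177 198:164 199:128 200:101 201:92 202:95 203:95 204:98 205:97 206:97 207:97 208:96 209:97 210:97 211:96 212:95 213:95 214:96 346:92 347:93 348:91 349:101 350:149 351:192 352:200 353:194 354:194 355:191 356:184 357:174 358:166 359:163 360:164 361:163 362:171 363:180 364:190 365:195 366:192 367:189 368:188 369:186 370:189 371:193 372:195 373:196 374:199 375:202 376:199 377:196 378:198 379:184 380:26 381:15 382:16 383:16 384:17
305 180:13 181:52 182:132 183:187 184:184 185:185 186:189 187:192 188:195 189:195 190:196 191:196 192:195 193:194 194:192 195:193 196:185 197:139 198:138 199:148 200:153 201:154 202:154 203:151 204:152 205:153 206:151 207:153 208:152 209:151 210:153 211:154 212:155 213:155 214:151 346:150 347:151 348:151 349:149 350:150 351:144 352:141 353:160 354:
[... 188 characters left out ...]
378:184 379:120 380:4 381:21 382:16 383:15 384:20
310 180:12 181:38 182:114 183:186 184:184 185:182 186:181 187:179 188:184 189:181 190:180 191:182 192:184 193:185 194:186 195:190 196:186 197:139 198:140 199:152 200:154 201:151 202:155 203:154 204:153 205:153 206:152 207:155 208:157 209:156 210:155 211:150 212:151 213:151 214:149 346:157 347:157 348:157 349:159 350:156 351:145 352:144 353:175 354:197 355:197 356:197 357:199 358:203 359:203 360:205 361:203 362:196 363:191 364:189 365:184 366:177 367:172 368:168 369:170 370:168 371:168 372:167 373:168 374:172 375:175 376:183 377:192 378:185 379:83 380:10 381:17 382:16 383:20 384:17
[[318.6, 86.4], [474.9, 86.1], [318.0, 110.4], [473.8, 110.2]]
```

servo_tool --moves '[[[0, -0.002, 0], [0, 0, 0], 0.9], [[0, 0, 0], [0, 0, 0], 0.85], [[0, 0, 0], [0, 0, 0], 0.8], [[0, 0, 0], [0, 0, 0], 0.75], [[0, 0, 0], [0, 0, 0], 0.7], [[0, 0, 0], [0, 0, 0], 0.6], [[0, 0, 0], [0, 0, 0], 0.5], [[0, 0, 0], [0, 0, 0], 0.4], [[0, 0, 0], [0, 0, 0], 0.4], [[0, 0, 0], [0, 0, 0], 0.4], [[0, 0, 0], [0, 0, 0], 0.4]]'

```text
time: 18.05
position: [0.5032, -0.4243, 0.1562]
orientation: [72.8, 90.0, -34.5]
wrist_force: [-0.5, 0.7, 5.1]
width: 0.0574
```

servo_tool --moves '[[[-0.0012, 0, 0.003], [0, 0, 0], 0.4], [[-0.0009, 0, 0.003], [0, 0, 0], 0.4], [[-0.0009, 0, 0.003], [0, 0, 0], 0.4], [[-0.0009, 0, 0.003], [0, 0, 0], 0.4], [[-0.0009, 0, 0.003], [0, 0, 0], 0.4], [[-0.0009, 0, 0.003], [0, 0, 0], 0.4], [[-0.0009, 0, 0.003], [0, 0, 0], 0.4], [[-0.0009, 0, 0.003], [0, 0, 0], 0.4], [[-0.0009, 0, 0.003], [0, 0, 0], 0.4], [[-0.0009, 0, 0.003], [0, 0, 0], 0.4], [[-0.01, 0, 0], [0, 0, 0], 0.4], [[-0.02, 0, 0], [0, 0, 0], 0.4], [[-0.025, 0, 0], [0, 0, 0], 0.4], [[-0.025, 0, 0], [0, 0, 0], 0.4], [[-0.025, 0, 0], [0, 0, 0], 0.4], [[-0.015, 0, 0], [0, 0, 0], 0.4], [[0, 0, 0], [-0.1137, 0, 0], 0.4], [[0, 0, 0], [-0.1137, 0, 0], 0.4], [[0, 0, 0], [-0.1137, 0, 0], 0.4], [[0, 0, 0], [0, 0, 0], 0.4]]'

```text
time: 20.05
position: [0.4941, -0.4528, 0.2851]
orientation: [-163.3, 90.0, 109.1]
wrist_force: [0.0, -0.7, -1.3]
width: 0.0572
```

```bash
python3 - <<'E'
from h import *
t,Rt=pose();print(t,Rt,np.degrees(np.arctan2(Rt[1,1],Rt[0,1])))
h=.285-.173
print(Rt.T@(np.array([.6086,-.1045+.268*h,.285])-t))
E
```

```text
[ 0.4941 -0.4528  0.2851] [[-0.0001  0.9991  0.0421]
 [ 0.0002  0.0421 -0.9991]
 [-1.     -0.0001 -0.0002]] 2.4151267014184974
[ 0.0002  0.1304 -0.3732]
```

servo_tool --moves '[[[0, 0.01185, -0.0339], [0, 0, 0], 0.4], [[0, 0.01185, -0.0339], [0, 0, 0], 0.4], [[0, 0.01185, -0.0339], [0, 0, 0], 0.4], [[0, 0.01185, -0.0339], [0, 0, 0], 0.4], [[0, 0.01185, -0.0339], [0, 0, 0], 0.4], [[0, 0.01185, -0.0339], [0, 0, 0], 0.4], [[0, 0.01185, -0.0339], [0, 0, 0], 0.4], [[0, 0.01185, -0.0339], [0, 0, 0], 0.4], [[0, 0.01185, -0.0339], [0, 0, 0], 0.4], [[0, 0.01185, -0.0339], [0, 0, 0], 0.4], [[0, 0.01185, -0.0339], [0, 0, 0], 0.4], [[0, 0, 0], [0, 0, 0], 0.4], [[0.013, 0, 0.0035], [0, 0, 0], 0.4], [[0.02, 0, 0.0054], [0, 0, 0], 0.4], [[0.02, 0, 0.0054], [0, 0, 0], 0.4], [[0.02, 0, 0.0054], [0, 0, 0], 0.4], [[0.015, 0, 0.004], [0, 0, 0], 0.4], [[0.01, 0, 0.0027], [0, 0, 0], 0.4], [[0, 0, 0], [0, 0, 0], 0.4], [[0, 0, 0], [0, 0, 0], 0.4]]'

```text
time: 22.05
position: [0.6107, -0.1015, 0.1876]
orientation: [91.0, 90.0, 3.3]
wrist_force: [0.3, 0.5, -1.7]
width: 0.057
```

```bash
python3 - <<'E'
from h import *
t,Rt=pose();print(t,Rt,np.degrees(np.arctan2(Rt[1,1],Rt[0,1])))
print(Rt.T@(np.array([.6086,-.1045,.173])-t))
im,c=snap('wrist','pics/l.png'); g=cv2.cvtColor(im,cv2.COLOR_RGB2GRAY)
print('col',' '.join(f'{r}:{int(v)}' for r,v in zip(range(190,335),g[190:335,270:277].mean(1))))
cv2.imwrite('pics/l2.png',cv2.resize(cv2.imread('pics/l.png')[100:345,150:410],None,fx=3,fy=2.4,interpolation=cv2.INTER_CUBIC))
E
```

```text
[ 0.6107 -0.1015  0.1876] [[ 0.0006  0.9992  0.0398]
 [ 0.      0.0398 -0.9992]
 [-1.      0.0006 -0.    ]] 2.2792897691686234
[ 0.0146 -0.0022  0.0029]
col 190:149 191:149 192:150 193:150 194:149 195:150 196:150 197:150 198:151 199:150 200:151 201:153 202:152 203:152 204:153 205:152 206:151 207:143 208:125 209:118 210:140 211:138 212:139 213:138 214:139 215:137 216:138 217:139 218:139 219:137 220:137 221:138 222:138 223:137 224:139 225:138 226:139 227:138 228:138 229:138 230:138 231:138 232:140 233:136 234:113 235:81 236:85 237:85 238:84 239:84 240:84 241:85 242:84 243:84 244:84 245:85 246:85 247:84 248:84 249:85 250:81 251:97 252:133 253:143 254:144 255:144 256:141 257:137 258:138 259:134 260:116 261:84 262:85 263:86 264:86 265:86 266:86 267:85 268:87 269:85 270:84 271:86 272:86 273:86 274:83 275:85 276:85 277:87 278:85 279:86 280:85 281:84 282:86 283:85 284:85 285:84 286:84 287:85 288:84 289:85 290:86 291:84 292:65 293:46 294:37 295:39 296:50 297:72 298:86 299:85 300:84 301:83 302:88 303:110 304:128 305:134 306:139 307:141 308:139 309:140 310:139 311:139 312:140 313:140 314:140 315:141 316:138 317:140 318:139 319:138 320:138 321:137 322:138 323:137 324:136 325:136 326:135 327:128 328:124 329:153 330:179 331:176 332:176 333:177 334:176
```

View pics/l2.png

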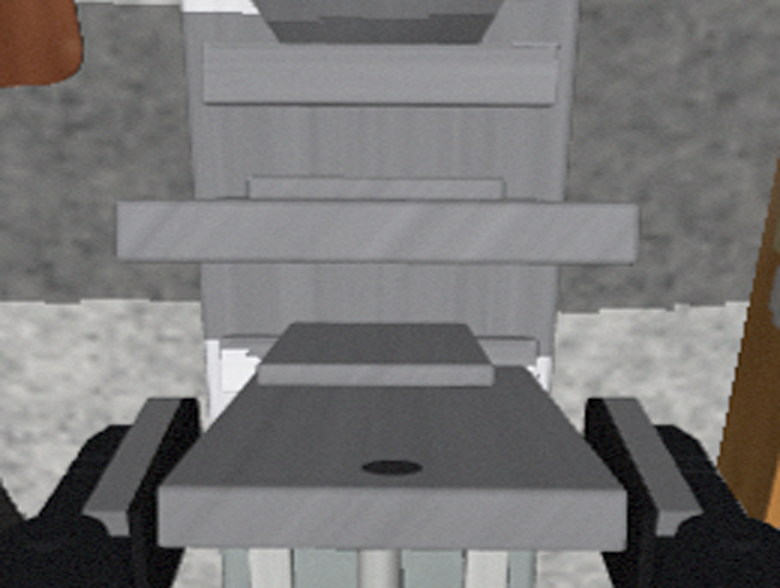

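servo_tool --moves '[[[0, -0.0011, 0], [0, 0, 0], 0.4], [[0, -0.0011, 0], [0, 0, 0], 0.4], [[0.0025, 0, 0.0005], [0, 0, 0], 0.4], [[0.0025, 0, 0.0005], [0, 0, 0], 0.4], [[0.0025, 0, 0.0005], [0, 0, 0], 0.4], [[0.0025, 0, 0.0005], [0, 0, 0], 0.4], [[0.0015, 0, 0.0005], [0, 0, 0], 0.4], [[0, 0, 0], [0, 0, 0], 0.4], [[0, 0, 0], [0, 0, 0], 0.4], [[0, 0, 0], [0, 0, 0], 0.4]]'

```text
time: 23.1
position: [0.6084, -0.1039, 0.1758]
orientation: [69.3, 90.0, -18.4]
wrist_force: [-0.6, 0.6, -2.8]
width: 0.0573
```

servo_tool --moves '[[[0.001, 0, 0.0002], [0, 0, 0], 0.4], [[0.001, 0, 0.0002], [0, 0, 0], 0.4], [[0.001, 0, 0.0002], [0, 0, 0], 0.4], [[0.001, 0, 0.0002], [0, 0, 0], 0.4], [[0, 0, 0], [0, 0, 0], 0.4], [[0, 0, 0], [0, 0, 0], 0.4]]'

```text
time: 23.7
position: [0.6084, -0.1048, 0.1716]
orientation: [-68.3, 90.0, -156.0]
wrist_force: [0.2, -1.0, -2.6]
width: 0.0569
```

servo_tool --moves '[[[0.001, 0, 0], [0, 0, 0], 0.4], [[0.001, 0, 0], [0, 0, 0], 0.4], [[0, 0, 0], [0, 0, 0], 0.4], [[0, 0, 0], [0, 0, 0], 0.4]]'

```text
time: 24.1
position: [0.6086, -0.1046, 0.1706]
orientation: [58.9, 90.0, -28.7]
wrist_force: [-2.8, 1.2, 6.2]
width: 0.057
```

servo_tool --moves '[[[0.0003, 0, -0.001], [0, 0, 0], 0.4], [[0.0003, 0, -0.001], [0, 0, 0], 0.4], [[0, 0, 0], [0, 0, 0], 0.4], [[0, 0, 0], [0, 0, 0], 0.7], [[0, 0, 0], [0, 0, 0], 0.75], [[0, 0, 0], [0, 0, 0], 0.85], [[0, 0, 0], [0, 0, 0], 1], [[0, 0, 0], [0, 0, 0], 1], [[0, 0, 0], [0, 0, 0], 1], [[-0.005, 0, -0.0013], [0, 0, 0], 1], [[-0.015, 0, -0.004], [0, 0, 0], 1], [[-0.025, 0, -0.0067], [0, 0, 0], 1], [[-0.025, 0, -0.0067], [0, 0, 0], 1], [[-0.025, 0, -0.0067], [0, 0, 0], 1], [[-0.025, 0, -0.005], [0, 0, 0], 1], [[0, -0.02, 0.03], [0, 0, 0], 1], [[0, -0.025, 0.03], [0, 0, 0], 1], [[0, -0.03, 0.035], [0, 0, 0], 1], [[0, 0, 0], [0, 0, 0], 1], [[0, 0, 0], [0, 0, 0], 1]]'

```text
time: 26.1
position: [0.5356, -0.1711, 0.2905]
orientation: [55.6, 89.9, -32.2]
wrist_force: [0.9, -0.1, 0.4]
width: 0.0855
```

```bash
python3 - <<'E'
from h import *
t,Rt=pose();print(repr(t),Rt)
im,c=snap('wrist','pics/m.png')
cv2.imwrite('pics/m2.png',cv2.resize(cv2.imread('pics/m.png'),None,fx=1.42,fy=1.42,interpolation=cv2.INTER_CUBIC))
E
```

```text
array([ 0.5356, -0.1711,  0.2905]) [[ 0.0015  0.9993  0.0382]
 [-0.001   0.0382 -0.9993]
 [-1.      0.0015  0.001 ]]
```

View pics/m2.png

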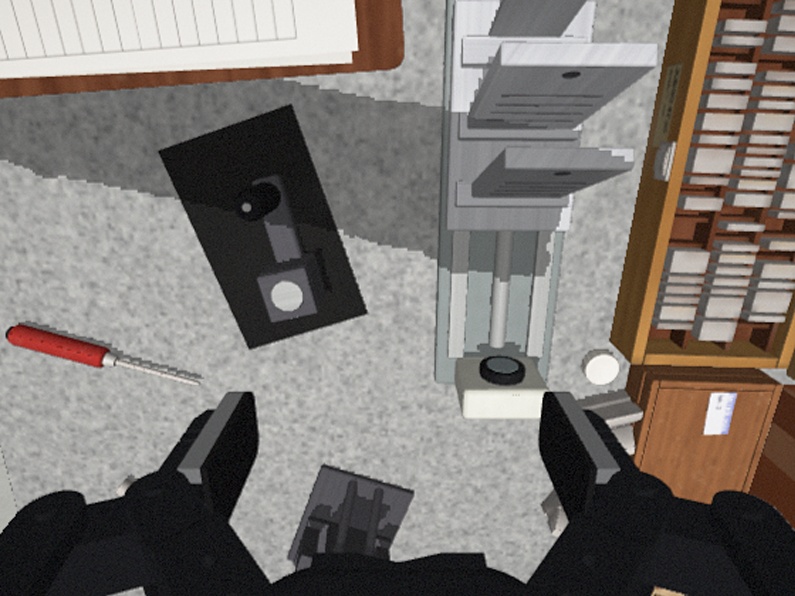

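servo_tool --moves '[[[0, 0.0123, -0.0302], [0, 0, 0], 1], [[0, 0.0123, -0.0302], [0, 0, 0], 1], [[0, 0.0123, -0.0302], [0, 0, 0], 1], [[0, 0.0123, -0.0302], [0, 0, 0], 1], [[0, 0.0123, -0.0302], [0, 0, 0], 1], [[0, 0.0123, -0.0302], [0, 0, 0], 1], [[0, 0, 0], [0, 0, 0], 1], [[0, 0, 0], [0, 0, 0], 1], [[0, 0, 0], [0, 0, 0], 1]]'

```text
time: 27.05
position: [0.6024, 0.0136, 0.2892]
orientation: [24.6, 90.0, -63.1]
wrist_force: [-0.1, -0.3, 0.5]
width: 0.0855
```

```bash
python3 - <<'E'
from h import *
t,Rt=pose();print(repr(t),Rt)
im,c=snap('wrist','pics/n.png')
print('pred shaft nose top',proj(c,[[.6028,.03,.172],[.6028,.03,.166],[.6028,.03,.14]]))
a=cv2.resize(cv2.imread('pics/n.png')[130:290,200:360],None,fx=3.5,fy=3.5,interpolation=cv2.INTER_CUBIC)
b=cv2.resize(cv2.imread('pics/m.png')[110:250,150:220],None,fx=4,fy=4,interpolation=cv2.INTER_CUBIC)
b=cv2.convertScaleAbs(b,alpha=1.8,beta=20)
o=np.zeros((560,560+280,3),np.uint8);o[:560,:560]=a;o[:560,560:]=b
cv2.imwrite('pics/n2.png',cv2.resize(o,None,fx=.95,fy=.95))
E
```

```text
array([0.6024, 0.0136, 0.2892]) [[ 0.0001  0.9992  0.0405]
 [-0.0002  0.0405 -0.9992]
 [-1.      0.0001  0.0002]]
pred shaft nose top [[282.1009 212.4553]
 [282.0505 209.0036]
 [281.8612 196.0248]]
```

View pics/n2.png

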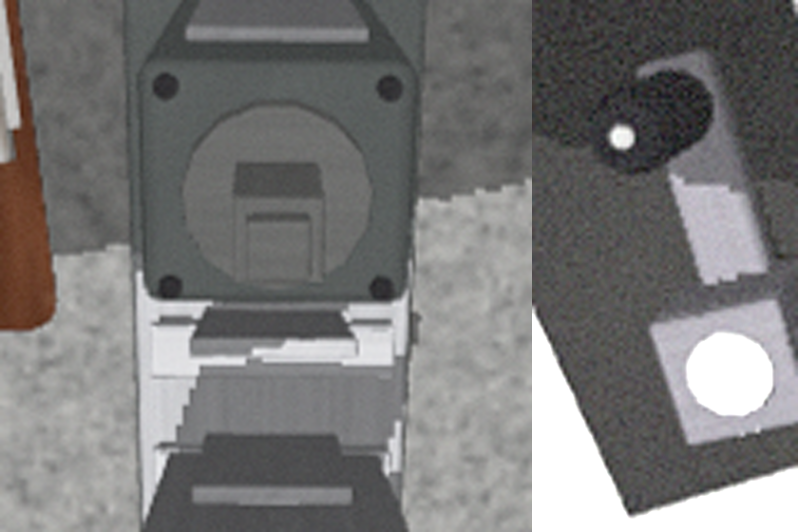

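```bash
python3 - <<'E'
from h import *
c=cam('wrist'); g=cv2.cvtColor(cv2.imread('pics/n.png'),cv2.COLOR_BGR2GRAY).astype(float)
for r in (195,205,210): print(r,' '.join(f'{x}:{int(v)}' for x,v in zip(range(264,306),g[r-2:r+3].mean(0)[264:306])))
for a,b in((272,274),(280,290),(295,297)): print(a,' '.join(f'{r}:{int(v)}' for r,v in zip(range(172,225),g[172:225,a:b].mean(1))))
print('shaft',onz(c,(283.9,205.2),.172),onz(c,(284.2,203.1),.166))
t=np.array([0.5356,-0.1711,0.2905]);Rm=np.array([[.0015,.9993,.0382],[-.001,.0382,-.9993],[-1,.0015,.001]])
cm=cam('wrist',(t,Rm)); m=cv2.cvtColor(cv2.imread('pics/m.png'),cv2.COLOR_BGR2GRAY)
w=(m>140).astype(np.uint8); 
n,lab,st,ce=cv2.connectedComponentsWithStats(w[110:250,150:232])
for i in range(1,n):
    if 5<st[i,4]<2000: print(st[i],ce[i]+[150,110], onz(cm,ce[i]+[150,110],.041),onz(cm,ce[i]+[150,110],.064))
v=lambda u,y,z: onz(cm,((u-532)/3.8+150,y/3.8+110),z)[:2]
H=[v(*p,.041) for p in [(650,322),(775,298),(690,445)]]
print('hub',H,[np.degrees(np.arctan2(*(H[i]-H[0])[::-1])) for i in(1,2)],[np.linalg.norm(H[i]-H[0]) for i in (1,2)],'arm edge', [v(*p,.035) for p in [(672,183),(705,283)]],[v(*p,.035) for p in [(708,50),(768,270)]])
E
```

```text
195 264:107 265:106 266:107 267:106 268:105 269:106 270:100 271:109 272:109 273:106 274:92 275:98 276:91 277:93 278:91 279:94 280:93 281:91 282:95 283:93 284:92 285:93 286:94 287:93 288:93 289:94 290:94 291:92 292:92 293:101 294:111 295:111 296:104 297:95 298:108 299:109 300:107 301:108 302:109 303:107 304:108 305:108
205 264:106 265:105 266:106 267:105 268:107 269:105 270:100 271:111 272:107 273:105 274:101 275:110 276:108 277:110 278:109 279:111 280:109 281:112 282:110 283:109 284:109 285:111 286:110 287:110 288:108 289:111 290:110 291:109 292:104 293:96 294:108 295:108 296:100 297:94 298:109 299:107 300:109 301:107 302:109 303:106 304:104 305:99
210 264:98 265:101 266:101 267:107 268:109 269:108 270:103 271:107 272:107 273:105 274:100 275:107 276:107 277:108 278:106 279:107 280:105 281:107 282:108 283:108 284:109 285:106 286:107 287:108 288:107 289:107 290:107 291:106 292:98 293:91 294:113 295:108 296:99 297:96 298:109 299:106 300:103 301:99 302:98 303:96 304:90 305:94
272 172:109 173:111 174:107 175:108 176:109 177:110 178:97 179:77 180:76 181:79 182:78 183:77 184:79 185:77 186:7
[... 992 characters left out ...]
9:102 210:105 211:104 212:104 213:107 214:108 215:86 216:91 217:95 218:86 219:81 220:86 221:118 222:119 223:91 224:74
shaft [0.6036 0.0338 0.172 ] [0.6039 0.0331 0.166 ]
[   0   83   82   57 1442] [182.0853 235.7739] [ 0.4405 -0.2305  0.041 ] [ 0.4471 -0.2202  0.064 ]
[ 41  88  22  21 372] [201.6317 208.0484] [ 0.4609 -0.2005  0.041 ] [ 0.4661 -0.1924  0.064 ]
hub [array([ 0.4418, -0.1878]), array([ 0.4733, -0.1804]), array([ 0.4504, -0.2208])] [np.float64(13.284532822046975), np.float64(-75.44815504031739)] [np.float64(0.03238171148391431), np.float64(0.034094265547186614)] arm edge [array([ 0.4474, -0.1535]), array([ 0.4546, -0.1788])] [array([ 0.4576, -0.121 ]), array([ 0.4706, -0.1748])]
```

servo_tool --moves '[[[0, -0.0188, 0.026], [0, 0, 0], 1], [[0, -0.0188, 0.026], [0, 0, 0], 1], [[0, -0.0188, 0.026], [0, 0, 0], 1], [[0, -0.0188, 0.026], [0, 0, 0], 1], [[0, -0.0188, 0.026], [0, 0, 0], 1], [[0, -0.0188, 0.026], [0, 0, 0], 1], [[0, -0.0188, 0.026], [0, 0, 0], 1], [[0, -0.0188, 0.026], [0, 0, 0], 1], [[0.022, 0, 0], [-0.107, 0, 0], 1], [[0.022, 0, 0], [-0.106, 0, 0], 1], [[0.022, 0, 0], [0, 0, 0], 1], [[0.022, 0, 0], [0, 0, 0], 1], [[0, 0, 0], [0, 0, 0], 1], [[0, 0, 0], [0, 0, 0], 1], [[0, 0, 0], [0, 0, 0], 1]]'

```text
time: 28.6
position: [0.461, -0.2007, 0.2024]
orientation: [46.5, 89.9, -29.1]
wrist_force: [-0.1, 0.2, -0.2]
width: 0.0856
```

```bash
python3 - <<'E'
from h import *
t,Rt=pose();print(repr(t),Rt,np.degrees(np.arctan2(Rt[1,1],Rt[0,1])))
im,c=snap('wrist','pics/p.png'); g=cv2.cvtColor(im,cv2.COLOR_RGB2GRAY)
print('pred hub',proj(c,[[.4609,-.2005,.043]]))
w=(g>140).astype(np.uint8); n,lab,st,ce=cv2.connectedComponentsWithStats(w)
for i in range(1,n):
    if 100<st[i,4]<3000: print(st[i],ce[i],onz(c,ce[i],.043))
cv2.imwrite('pics/p2.png',cv2.resize(cv2.convertScaleAbs(cv2.imread('pics/p.png'),alpha=1.5,beta=15)[0:300,130:430],None,fx=2,fy=2))
E
```

```text
array([ 0.461 , -0.2007,  0.2024]) [[ 0.0018  0.9682  0.25  ]
 [-0.001   0.25   -0.9682]
 [-1.      0.0015  0.0014]] 14.479783748213126
pred hub [[279.7958 214.0082]]
[359   0  36   7 136] [381.1838   1.9338] [ 0.4851 -0.0596  0.043 ]
[439   0  61 147 937] [468.4557  70.0843] [ 0.5494 -0.0809  0.043 ]
[ 390  176   47  100 1161] [413.5926 225.6908] [ 0.5547 -0.1854  0.043 ]
```

View pics/p2.png

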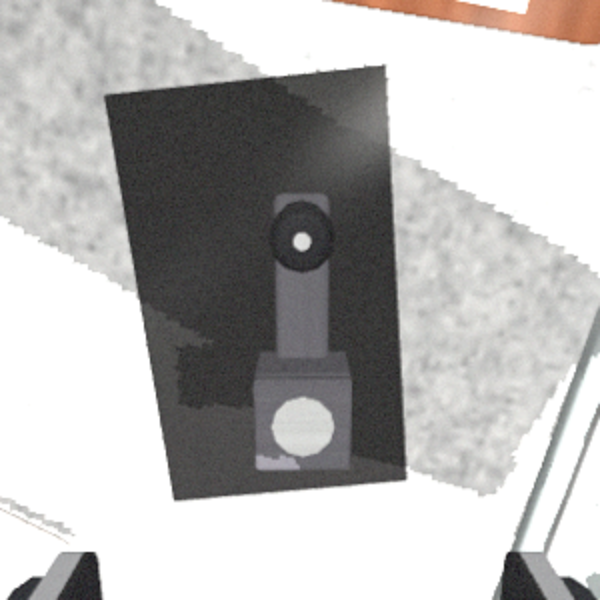

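servo_tool --moves '[[[0.0233, 0, 0], [0, 0, 0], 1], [[0.0233, 0, 0], [0, 0, 0], 1], [[0.0233, 0, 0], [0, 0, 0], 1], [[0.0233, 0, 0], [0, 0, 0], 1], [[0.0232, 0, 0], [0, 0, 0], 1], [[0, 0, 0], [0, 0, 0], 1], [[0, 0, 0], [0, 0, 0], 0.8], [[0, 0, 0], [0, 0, 0], 0.6], [[0, 0, 0], [0, 0, 0], 0.5], [[0, 0, 0], [0, 0, 0], 0.4], [[0, 0, 0], [0, 0, 0], 0.3], [[0, 0, 0], [0, 0, 0], 0.2], [[0, 0, 0], [0, 0, 0], 0.2], [[0, 0, 0], [0, 0, 0], 0.2], [[0, 0, 0], [0, 0, 0], 0.2]]' --grip_force 60

```text
time: 30.15
position: [0.4613, -0.2005, 0.0858]
orientation: [44.3, 89.9, -31.2]
wrist_force: [-1.3, -0.0, 7.8]
width: 0.0328
```

servo_tool --moves '[[[-0.01, 0, 0], [0, 0, 0], 0.2], [[-0.026, 0, 0], [0, 0, 0], 0.2], [[-0.032, 0, 0], [0, 0, 0], 0.2], [[-0.032, 0, 0], [0, 0, 0], 0.2], [[-0.032, 0, 0], [0, 0, 0], 0.2], [[-0.032, 0, 0], [0, 0, 0], 0.2], [[-0.03, 0, 0], [0, 0, 0], 0.2], [[0, 0, 0], [0.107, 0, 0], 0.2], [[0, 0, 0], [0.106, 0, 0], 0.2], [[0, 0.0168, -0.0253], [0, 0, 0], 0.2], [[0, 0.0168, -0.0253], [0, 0, 0], 0.2], [[0, 0.0168, -0.0253], [0, 0, 0], 0.2], [[0, 0.0168, -0.0253], [0, 0, 0], 0.2], [[0, 0.0168, -0.0253], [0, 0, 0], 0.2], [[0, 0.0168, -0.0253], [0, 0, 0], 0.2], [[0, 0.0168, -0.0253], [0, 0, 0], 0.2], [[0, 0.0168, -0.0253], [0, 0, 0], 0.2], [[0, 0.0168, -0.0253], [0, 0, 0], 0.2], [[0, 0, 0], [0, 0, 0], 0.2], [[0, 0, 0], [0, 0, 0], 0.2]]'

```text
time: 32.15
position: [0.6021, 0.0341, 0.2786]
orientation: [-96.1, 89.9, 176.3]
wrist_force: [0.0, -0.9, -2.6]
width: 0.033
```

```bash
python3 - <<'E'
from h import *
t,Rt=pose();s=status.sense();print(t,Rt,np.degrees(np.arctan2(Rt[1,1],Rt[0,1])),s['width'],s['wrist_force'])
print(Rt.T@(np.array([.6034,.0329,.224])-t))
im,c=snap('wrist','pics/q.png'); g=cv2.cvtColor(im,cv2.COLOR_RGB2GRAY)
w=(g>150).astype(np.uint8); n,lab,st,ce=cv2.connectedComponentsWithStats(w)
H=t+Rt@[.0838-.041,0,0]; print('pred disc',proj(c,[H]))
for i in range(1,n):
    if 60<st[i,4]<5000 and 200<ce[i][0]<360: print(st[i],ce[i])
E
```

```text
[0.6021 0.0341 0.2786] [[-0.0009  0.9991  0.042 ]
 [ 0.0001  0.042  -0.9991]
 [-1.     -0.0009 -0.0001]] 2.407796181238024 0.03295427193651857 [ 0.0249 -0.9202 -2.6398]
[0.0546 0.0013 0.0012]
pred disc [[280.2899 318.2976]]
[272 152  19  20 289] [280.6471 161.6851]
[ 323  183   58  125 4270] [351.7824 233.0607]
[229 349  20  40 518] [237.8745 369.4498]
[ 245  348   88   47 1635] [292.4716 378.3768]
```

```bash
python3 - <<'E'
from h import *
g=cv2.cvtColor(cv2.imread('pics/q.png'),cv2.COLOR_BGR2GRAY)
print(' '.join(f'{r}:{int(v)}' for r,v in zip(range(255,348),g[255:348,276:285].mean(1))))
print(' '.join(f'{x}:{int(v)}' for x,v in zip(range(225,336),g[314:318].mean(0)[225:336])))
for th in (100,120):
  m=np.zeros_like(g); m[285:345,240:320]=g[285:345,240:320]>th
  n,lab,st,ce=cv2.connectedComponentsWithStats(m)
  print([(st[i].tolist(),ce[i]) for i in range(1,n) if st[i,4]>100])
E
```

```text
255:39 256:37 257:39 258:40 259:38 260:39 261:39 262:40 263:39 264:38 265:39 266:37 267:40 268:50 269:50 270:40 271:37 272:37 273:39 274:40 275:40 276:44 277:48 278:50 279:51 280:52 281:53 282:52 283:54 284:54 285:54 286:54 287:55 288:52 289:55 290:53 291:52 292:63 293:87 294:106 295:114 296:114 297:112 298:112 299:114 300:115 301:115 302:114 303:115 304:115 305:115 306:114 307:114 308:114 309:115 310:115 311:117 312:114 313:112 314:112 315:112 316:113 317:114 318:114 319:113 320:112 321:111 322:113 323:114 324:115 325:116 326:116 327:117 328:118 329:117 330:117 331:115 332:114 333:113 334:113 335:112 336:111 337:110 338:110 339:112 340:112 341:96 342:56 343:51 344:53 345:52 346:52 347:53
225:82 226:85 227:83 228:84 229:46 230:23 231:26 232:27 233:27 234:15 235:14 236:15 237:30 238:51 239:53 240:54 241:53 242:53 243:55 244:57 245:53 246:54 247:54 248:53 249:53 250:53 251:55 252:81 253:112 254:115 255:114 256:115 257:114 258:114 259:113 260:113 261:114 262:113 263:113 264:113 265:111 266:113 267:113 268:114 269:114 270:112 271:113 272:114 273:114 274:114 275:112 276:112 277:112 278:114 279:113 280:113 281:113 282:113 283:112 284:114 285:113 286:112 287:113 288:112 289:115 290:112 291:114 292:112 293:113 294:112 295:113 296:113 297:114 298:113 299:112 300:113 301:114 302:111 303:113 304:112 305:115 306:113 307:115 308:93 309:58 310:52 311:53 312:53 313:57 314:50 315:51 316:55 317:54 318:54 319:53 320:54 321:56 322:54 323:46 324:16 325:17 326:13 327:14 328:27 329:29 330:28 331:37 332:67 333:85 334:84 335:82
[([252, 294, 57, 48, 2052], array([280.1862, 317.3158]))]
[]
```

servo_tool --moves '[[[0, 0.0013, 0.0009], [0, 0, 0], 0.2], [[0, 0, 0], [0, 0, 0], 0.2], [[0.007, 0, 0], [0, 0, 0], 0.2], [[0.007, 0, 0], [0, 0, 0], 0.2], [[0.007, 0, 0], [0, 0, 0], 0.2], [[0, 0, 0], [0, 0, 0], 0.2], [[0, 0, 0], [0, 0, 0], 0.2]]'

```text
time: 32.9
position: [0.6036, 0.0326, 0.2573]
orientation: [-90.9, 90.0, -178.6]
wrist_force: [0.4, -0.6, -2.6]
width: 0.0331
```

servo_tool --moves '[[[0, 0, -0.0006], [0, 0, 0], 0.2], [[0.003, 0, 0], [0, 0, 0], 0.2], [[0.003, 0, 0], [0, 0, 0], 0.2], [[0.002, 0, 0], [0, 0, 0], 0.2], [[0.002, 0, 0], [0, 0, 0], 0.2], [[0.002, 0, 0], [0, 0, 0], 0.2], [[0, 0, 0], [0, 0, 0], 0.2], [[0, 0, 0], [0, 0, 0], 0.2]]'

```text
time: 33.7
position: [0.6037, 0.0332, 0.2456]
orientation: [48.6, 90.0, -39.1]
wrist_force: [-0.9, 0.6, -3.0]
width: 0.0334
```

servo_tool --moves '[[[0.003, 0, 0], [0, 0, 0], 0.2], [[0.003, 0, 0], [0, 0, 0], 0.2], [[0.003, 0, 0], [0, 0, 0], 0.2], [[0.003, 0, 0], [0, 0, 0], 0.2], [[0.003, 0, 0], [0, 0, 0], 0.2], [[0.003, 0, 0], [0, 0, 0], 0.2], [[0, 0, 0], [0, 0, 0], 0.2], [[0, 0, 0], [0, 0, 0], 0.2]]'

```text
time: 34.5
position: [0.6037, 0.0332, 0.2276]
orientation: [-13.6, 90.0, -101.3]
wrist_force: [0.4, 0.1, -2.2]
width: 0.0329
```

servo_tool --moves '[[[0.0015, 0, 0], [0, 0, 0], 0.2], [[0.0015, 0, 0], [0, 0, 0], 0.2], [[0.001, 0, 0], [0, 0, 0], 0.2], [[0, 0, 0], [0, 0, 0], 0.2], [[0, 0, 0], [0, 0, 0], 0.2]]'

```text
time: 35.0
position: [0.6037, 0.0332, 0.2239]
orientation: [60.1, 90.0, -27.6]
wrist_force: [-3.0, -1.0, 1.7]
width: 0.033
```

servo_tool --moves '[[[0, 0, 0], [0, 0, 0], 0.45], [[0, 0, 0], [0, 0, 0], 0.6], [[0, 0, 0], [0, 0, 0], 0.7], [[0, 0, 0], [0, 0, 0], 0.7], [[0, 0, 0], [0, 0, 0], 0.7], [[-0.01, 0, 0], [0, 0, 0], 0.7], [[-0.02, 0, 0], [0, 0, 0], 0.7], [[-0.02, 0, 0], [0, 0, 0], 0.7], [[-0.02, 0, 0], [0, 0, 0], 0.7], [[0, 0, 0], [0, 0, 0], 0.7], [[0, 0, -0.02], [0, 0, 0], 0.7], [[0, 0, -0.025], [0, 0, 0], 0.7], [[0, 0, -0.02], [0, 0, 0], 0.7], [[0, 0, 0], [0, 0, 0], 0.7], [[0, 0, 0], [0, 0, 0], 0.7]]'

```text
time: 36.5
position: [0.601, 0.0981, 0.2934]
orientation: [-42.6, 90.0, -130.3]
wrist_force: [-0.7, 0.0, 0.5]
width: 0.0599
```

```bash
python3 - <<'E'
from h import *
t,Rt=pose();s=status.sense();print(t,np.degrees(np.arctan2(Rt[1,1],Rt[0,1])),s['width'],s['wrist_force'])
im,c=snap('wrist','pics/r.png'); g=cv2.cvtColor(im,cv2.COLOR_RGB2GRAY)
print('pred dot, hub disc',proj(c,[[.601,.0982,.204],[.6037,.0334,.181]]))
m=np.zeros_like(g); m[190:345,235:330]=g[190:345,235:330]>95
n,lab,st,ce=cv2.connectedComponentsWithStats(m)
print([(st[i].tolist(),ce[i]) for i in range(1,n) if st[i,4]>12])
cv2.imwrite('pics/r2.png',cv2.convertScaleAbs(cv2.resize(im[170:345,180:380,::-1],None,fx=3,fy=3),alpha=1.5,beta=15))
E
```

```text
[0.601  0.0981 0.2934] 2.3533215611910028 0.05991854437091131 [-0.727   0.0387  0.5157]
pred dot, hub disc [[280.3687 260.9877]
 [280.4631 336.0931]]
[([235, 190, 95, 155, 5217], array([285.3634, 269.6653])), ([297, 218, 7, 23, 48], array([299.5417, 230.4792])), ([256, 226, 8, 20, 83], array([259.5181, 237.    ])), ([300, 242, 5, 5, 23], array([302., 244.])), ([277, 244, 9, 9, 65], array([281.1231, 248.1231])), ([252, 266, 10, 7, 18], array([256.1667, 269.1667])), ([263, 317, 36, 28, 795], array([280.4277, 331.795 ]))]
```

```bash
python3 - <<'E'
from h import *
t=np.array([0.461,-0.2007,0.2024]);Rp=np.array([[.0018,.9682,.25],[-.001,.25,-.9682],[-1,.0015,.0014]])
cp=cam('wrist',(t,Rp)); hub=np.array([.4609,-.2005,.002])
for z in (.043,.055,.066): print(z,proj(cp,[hub+[-.01625,.0629,z-.002]]), 'dot px (281,121), disc edges cols 265.5..297, rows 100..136')
c=cam('wrist'); hb=np.array([.6037,.0334,.14])
for z in (.02,.045,.064): print(z,proj(c,[hb+[-.0027,.0649,z], hb+[-.0027+.01,.0649,z]]))
g=cv2.cvtColor(cv2.imread('pics/r.png'),cv2.COLOR_BGR2GRAY)
print(' '.join(f'{r}:{int(v)}' for r,v in zip(range(200,325),g[200:325,286:290].mean(1))))
for r in (235,248,262,268): print(r,' '.join(f'{x}:{int(v)}' for x,v in zip(range(245,320),g[r-1:r+2].mean(0)[245:320])))
E
```

```text
0.043 [[279.8094 117.9101]] dot px (281,121), disc edges cols 265.5..297, rows 100..136
0.055 [[279.8115 119.5281]] dot px (281,121), disc edges cols 265.5..297, rows 100..136
0.066 [[279.8136 121.1718]] dot px (281,121), disc edges cols 265.5..297, rows 100..136
0.02 [[280.1478 226.7499]
 [296.0722 227.3344]]
0.045 [[280.1152 243.5478]
 [297.9676 244.1925]]
0.064 [[280.0847 259.3122]
 [299.7461 260.0113]]
200:35 201:38 202:41 203:47 204:50 205:49 206:51 207:47 208:46 209:31 210:13 211:13 212:12 213:11 214:11 215:9 216:15 217:10 218:15 219:11 220:9 221:10 222:12 223:13 224:10 225:13 226:12 227:13 228:6 229:16 230:13 231:12 232:16 233:12 234:18 235:13 236:19 237:17 238:18 239:22 240:14 241:16 242:16 243:18 244:12 245:22 246:27 247:29 248:31 249:33 250:26 251:22 252:19 253:16 254:16 255:17 256:12 257:17 258:16 259:18 260:30 261:50 262:51 263:52 264:51 265:51 266:48 267:46 268:50 269:49 270:52 271:51 272:49 273:50 274:51 275:49 276:50 277:50 278:53 279:55 280:51 281:49 282:52 283:49 284:51 285:48 286:37 287:33 288:33 289:34 290:36 291:36 292:36 293:35 294:35 295:37 296:36 297:34 298:35 
[... 1648 characters left out ...]
299:120 300:119 301:120 302:119 303:121 304:118 305:120 306:120 307:121 308:121 309:117 310:119 311:118 312:118 313:114 314:105 315:96 316:84 317:116 318:132 319:126
268 245:85 246:88 247:73 248:46 249:49 250:51 251:51 252:48 253:55 254:79 255:97 256:95 257:93 258:94 259:92 260:94 261:96 262:92 263:94 264:91 265:93 266:72 267:35 268:46 269:49 270:53 271:50 272:51 273:52 274:51 275:54 276:51 277:49 278:48 279:51 280:53 281:51 282:53 283:47 284:49 285:49 286:47 287:48 288:50 289:49 290:50 291:48 292:47 293:46 294:43 295:63 296:97 297:94 298:95 299:94 300:94 301:94 302:91 303:93 304:92 305:95 306:87 307:40 308:45 309:51 310:64 311:86 312:79 313:101 314:136 315:124 316:109 317:96 318:130 319:125
```

servo_tool --moves '[[[0.015, 0, -0.003], [0, 0, 0], 0.7], [[0.02, 0, 0], [0, 0, 0], 0.7], [[0.015, 0, 0], [0, 0, 0], 0.7], [[0.008, 0, 0], [0, 0, 0], 0.7], [[0, 0, 0], [0, 0, 0], 0.7], [[0, 0, 0], [0, 0, 0], 0.5], [[0, 0, 0], [0, 0, 0], 0.4], [[0, 0, 0], [0, 0, 0], 0.3], [[0, 0, 0], [0, 0, 0], 0.2], [[0, 0, 0], [0, 0, 0], 0.1], [[0, 0, 0], [0, 0, 0], 0.1], [[0, 0, 0], [0, 0, 0], 0.1]]' --grip_force 50

```text
time: 37.75
position: [0.6012, 0.1013, 0.236]
orientation: [96.7, 90.0, 9.0]
wrist_force: [1.3, 0.9, 3.4]
width: 0.0187
```

servo_tool --moves '[[[-0.001, 0, 0.0007], [0, 0, 0], 0.1], [[-0.001, 0, 0.0007], [0, 0, 0], 0.1], [[-0.001, 0, 0.0006], [0, 0, 0], 0.1], [[-0.001, 0, 0], [0, 0, 0], 0.1], [[0, 0, 0], [0, 0, 0], 0.1], [[0, 0, 0], [0, 0, 0], 0.1]]'

```text
time: 38.35
position: [0.6009, 0.0994, 0.2394]
orientation: [-128.2, 90.0, 144.2]
wrist_force: [-0.5, 2.2, -3.4]
width: 0.0184
```

```bash
python3 - <<'E'
from h import *
t,Rt=pose();s=status.sense();print(t,np.degrees(np.arctan2(Rt[1,1],Rt[0,1])),s['width'],s['wrist_force'])
C=np.array([.6035,.0334])
# circle rows: 18 rows/turn (20deg)
for a0,step,n in ((92.3,-20,20),):
    r=.0655
    a=np.radians(a0+step*np.arange(n+1)); p=C+r*np.c_[np.cos(a),np.sin(a)]; p[0]=t[:2]
    d=np.diff(p,axis=0)@Rt[:2,1:]; print('y,z rows',[[0,round(x,4),round(z,4)] for x,z in d])
print(s['joint_pos'])
E
```

```text
[0.6009 0.0994 0.2394] 2.3229400853656696 0.018429398836824727 [-0.53    2.2476 -3.4285]
y,z rows [[0, np.float64(0.0224), np.float64(0.0045)], [0, np.float64(0.0197), np.float64(0.0114)], [0, np.float64(0.0146), np.float64(0.0174)], [0, np.float64(0.0078), np.float64(0.0214)], [0, np.float64(-0.0), np.float64(0.0227)], [0, np.float64(-0.0078), np.float64(0.0214)], [0, np.float64(-0.0146), np.float64(0.0174)], [0, np.float64(-0.0197), np.float64(0.0114)], [0, np.float64(-0.0224), np.float64(0.0039)], [0, np.float64(-0.0224), np.float64(-0.004)], [0, np.float64(-0.0197), np.float64(-0.0114)], [0, np.float64(-0.0146), np.float64(-0.0174)], [0, np.float64(-0.0078), np.float64(-0.0214)], [0, np.float64(0.0), np.float64(-0.0227)], [0, np.float64(0.0078), np.float64(-0.0214)], [0, np.float64(0.0146), np.float64(-0.0174)], [0, np.float64(0.0197), np.float64(-0.0114)], [0, np.float64(0.0224), np.float64(-0.0039)], [0, np.float64(0.0224), np.float64(0.004)], [0, np.float64(0.0197), np.float64(0.0114)]]
[ 15.3514  23.7394 -37.1129  89.4782  14.7929  71.7922 -21.754 ]
```

servo_tool --moves '[[[0, 0.0114, 0.001], [0, 0, 0], 0.1], [[0, 0.011, 0.003], [0, 0, 0], 0.1], [[0, 0.0104, 0.0048], [0, 0, 0], 0.1], [[0, 0.0094, 0.0065], [0, 0, 0], 0.1], [[0, 0.0081, 0.0081], [0, 0, 0], 0.1], [[0, 0.0065, 0.0094], [0, 0, 0], 0.1], [[0, 0.0048, 0.0104], [0, 0, 0], 0.1], [[0, 0.003, 0.011], [0, 0, 0], 0.1], [[0, 0.001, 0.0114], [0, 0, 0], 0.1], [[0, 0, 0], [0, 0, 0], 0.1], [[0, 0, 0], [0, 0, 0], 0.1]]'

```text
time: 39.45
position: [0.6691, 0.0343, 0.2404]
orientation: [-30.2, 89.9, -118.0]
wrist_force: [-2.7, 0.3, 7.7]
width: 0.0185
```

```bash
python3 - <<'E'
from h import *
t,Rt=pose();s=status.sense();print(t,np.degrees(np.arctan2(Rt[1,1],Rt[0,1])),s['width'],s['wrist_force'],s['wrist_torque'])
d=t[:2]-[.6035,.0334];print(np.hypot(*d),np.degrees(np.arctan2(d[1],d[0])))
E
```

```text
[0.6691 0.0343 0.2404] 2.199459869594373 0.018532723553303335 [-2.6815  0.2781  7.6846] [ 0.3271  1.2919 -0.0639]
0.06563058932564404 0.7537894816766462
```

servo_tool --moves '[[[0, -0.001, 0.0114], [0, 0, 0], 0.1], [[0, -0.003, 0.011], [0, 0, 0], 0.1], [[0, -0.0048, 0.0104], [0, 0, 0], 0.1], [[0, -0.0065, 0.0094], [0, 0, 0], 0.1], [[0, -0.0081, 0.0081], [0, 0, 0], 0.1], [[0, -0.0094, 0.0065], [0, 0, 0], 0.1], [[0, -0.0104, 0.0048], [0, 0, 0], 0.1], [[0, -0.011, 0.003], [0, 0, 0], 0.1], [[0, -0.0114, 0.001], [0, 0, 0], 0.1], [[0, -0.0114, -0.001], [0, 0, 0], 0.1], [[0, -0.011, -0.003], [0, 0, 0], 0.1], [[0, -0.0104, -0.0048], [0, 0, 0], 0.1], [[0, -0.0094, -0.0065], [0, 0, 0], 0.1], [[0, -0.0081, -0.0081], [0, 0, 0], 0.1], [[0, -0.0065, -0.0094], [0, 0, 0], 0.1], [[0, -0.0048, -0.0104], [0, 0, 0], 0.1], [[0, -0.003, -0.011], [0, 0, 0], 0.1], [[0, -0.001, -0.0114], [0, 0, 0], 0.1]]'

```text
time: 41.25
position: [0.5381, 0.0299, 0.2401]
orientation: [27.0, 89.8, -60.8]
wrist_force: [4.7, -2.6, 4.7]
width: 0.0187
```

```bash
cat > w.py <<'E'
from h import *
t,Rt=pose();s=status.sense();print(t,np.degrees(np.arctan2(Rt[1,1],Rt[0,1])),s['width'],s['wrist_force'],s['wrist_torque'])
d=t[:2]-[.6035,.0334];print(np.hypot(*d),np.degrees(np.arctan2(d[1],d[0])))
E
python3 w.py
```

```text
[0.5381 0.0299 0.2401] 2.2246579924579697 0.018726231605613156 [ 4.7153 -2.6078  4.7493] [-0.3981 -1.3585  0.0061]
0.06550804815374646 -176.89866489711684
```

servo_tool --moves '[[[0, 0.001, -0.0114], [0, 0, 0], 0.1], [[0, 0.003, -0.011], [0, 0, 0], 0.1], [[0, 0.0048, -0.0104], [0, 0, 0], 0.1], [[0, 0.0065, -0.0094], [0, 0, 0], 0.1], [[0, 0.0081, -0.0081], [0, 0, 0], 0.1], [[0, 0.0094, -0.0065], [0, 0, 0], 0.1], [[0, 0.0104, -0.0048], [0, 0, 0], 0.1], [[0, 0.011, -0.003], [0, 0, 0], 0.1], [[0, 0.0114, -0.001], [0, 0, 0], 0.1], [[0, 0.0114, 0.001], [0, 0, 0], 0.1], [[0, 0.011, 0.003], [0, 0, 0], 0.1], [[0, 0.0104, 0.0048], [0, 0, 0], 0.1], [[0, 0.0094, 0.0065], [0, 0, 0], 0.1], [[0, 0.0081, 0.0081], [0, 0, 0], 0.1], [[0, 0.0065, 0.0094], [0, 0, 0], 0.1], [[0, 0.0048, 0.0104], [0, 0, 0], 0.1], [[0, 0.003, 0.011], [0, 0, 0], 0.1], [[0, 0.001, 0.0114], [0, 0, 0], 0.1]]'

```text
time: 43.05
position: [0.6691, 0.0358, 0.2394]
orientation: [-117.7, 89.9, 154.6]
wrist_force: [-7.2, 2.0, 4.6]
width: 0.0183
```

servo_tool --moves '[[[0, -0.001, 0.0114], [0, 0, 0], 0.1], [[0, -0.003, 0.011], [0, 0, 0], 0.1], [[0, -0.0048, 0.0104], [0, 0, 0], 0.1], [[0, -0.0065, 0.0094], [0, 0, 0], 0.1], [[0, -0.0081, 0.0081], [0, 0, 0], 0.1], [[0, -0.0094, 0.0065], [0, 0, 0], 0.1], [[0, -0.0104, 0.0048], [0, 0, 0], 0.1], [[0, -0.011, 0.003], [0, 0, 0], 0.1], [[0, -0.0114, 0.001], [0, 0, 0], 0.1], [[0, -0.0114, -0.001], [0, 0, 0], 0.1], [[0, -0.011, -0.003], [0, 0, 0], 0.1], [[0, -0.0104, -0.0048], [0, 0, 0], 0.1], [[0, -0.0094, -0.0065], [0, 0, 0], 0.1], [[0, -0.0081, -0.0081], [0, 0, 0], 0.1], [[0, -0.0065, -0.0094], [0, 0, 0], 0.1], [[0, -0.0048, -0.0104], [0, 0, 0], 0.1], [[0, -0.003, -0.011], [0, 0, 0], 0.1], [[0, -0.001, -0.0114], [0, 0, 0], 0.1]]'

```text
time: 44.85
position: [0.538, 0.0306, 0.24]
orientation: [32.7, 89.9, -55.0]
wrist_force: [5.9, -2.2, 5.1]
width: 0.0185
```

```bash
python3 w.py; python3 - <<'E'
from h import *
snap('top','pics/s_top.png'); 
E
```

```text
[0.538  0.0306 0.24  ] 2.258934015924776 0.018541972419301944 [ 5.9289 -2.1511  5.0947] [-0.368  -1.5652  0.0067]
0.0655419958442076 -177.50786450638105
```

Next φ 630→810→990, then a slow finish onto the stop.

servo_tool --moves '[[[0, 0.001, -0.0114], [0, 0, 0], 0.1], [[0, 0.003, -0.011], [0, 0, 0], 0.1], [[0, 0.0048, -0.0104], [0, 0, 0], 0.1], [[0, 0.0065, -0.0094], [0, 0, 0], 0.1], [[0, 0.0081, -0.0081], [0, 0, 0], 0.1], [[0, 0.0094, -0.0065], [0, 0, 0], 0.1], [[0, 0.0104, -0.0048], [0, 0, 0], 0.1], [[0, 0.011, -0.003], [0, 0, 0], 0.1], [[0, 0.0114, -0.001], [0, 0, 0], 0.1], [[0, 0.0114, 0.001], [0, 0, 0], 0.1], [[0, 0.011, 0.003], [0, 0, 0], 0.1], [[0, 0.0104, 0.0048], [0, 0, 0], 0.1], [[0, 0.0094, 0.0065], [0, 0, 0], 0.1], [[0, 0.0081, 0.0081], [0, 0, 0], 0.1], [[0, 0.0065, 0.0094], [0, 0, 0], 0.1], [[0, 0.0048, 0.0104], [0, 0, 0], 0.1], [[0, 0.003, 0.011], [0, 0, 0], 0.1], [[0, 0.001, 0.0114], [0, 0, 0], 0.1]]'

```text
time: 46.7
position: [0.6687, 0.037, 0.2394]
orientation: [-119.7, 89.9, 152.7]
wrist_force: [-1.7, 2.7, 6.0]
width: 0.0186
```

servo_tool --moves '[[[0, -0.001, 0.0114], [0, 0, 0], 0.1], [[0, -0.003, 0.011], [0, 0, 0], 0.1], [[0, -0.0048, 0.0104], [0, 0, 0], 0.1], [[0, -0.0065, 0.0094], [0, 0, 0], 0.1], [[0, -0.0081, 0.0081], [0, 0, 0], 0.1], [[0, -0.0094, 0.0065], [0, 0, 0], 0.1], [[0, -0.0104, 0.0048], [0, 0, 0], 0.1], [[0, -0.011, 0.003], [0, 0, 0], 0.1], [[0, -0.0114, 0.001], [0, 0, 0], 0.1], [[0, -0.0114, -0.001], [0, 0, 0], 0.1], [[0, -0.011, -0.003], [0, 0, 0], 0.1], [[0, -0.0104, -0.0048], [0, 0, 0], 0.1], [[0, -0.0094, -0.0065], [0, 0, 0], 0.1], [[0, -0.0081, -0.0081], [0, 0, 0], 0.1], [[0, -0.0065, -0.0094], [0, 0, 0], 0.1], [[0, -0.0048, -0.0104], [0, 0, 0], 0.1], [[0, -0.003, -0.011], [0, 0, 0], 0.1], [[0, -0.001, -0.0114], [0, 0, 0], 0.1]]'

```text
time: 48.5
position: [0.5381, 0.0304, 0.2399]
orientation: [20.7, 89.9, -67.1]
wrist_force: [3.9, -2.8, 6.5]
width: 0.0184
```

servo_tool --moves '[[[0, 0.001, -0.0114], [0, 0, 0], 0.1], [[0, 0.003, -0.011], [0, 0, 0], 0.1], [[0, 0.0048, -0.0104], [0, 0, 0], 0.1], [[0, 0.0065, -0.0094], [0, 0, 0], 0.1], [[0, 0.004, -0.004], [0, 0, 0], 0.1], [[0, 0.0041, -0.0041], [0, 0, 0], 0.1], [[0, 0.0047, -0.0033], [0, 0, 0], 0.1], [[0, 0.0047, -0.0032], [0, 0, 0], 0.1], [[0, 0.0052, -0.0024], [0, 0, 0], 0.1], [[0, 0.0052, -0.0024], [0, 0, 0], 0.1], [[0, 0.0055, -0.0015], [0, 0, 0], 0.1], [[0, 0.0055, -0.0015], [0, 0, 0], 0.1], [[0, 0, 0], [0, 0, 0], 0.1]]'

```text
time: 49.8
position: [0.5894, 0.097, 0.2391]
orientation: [-52.1, 89.8, -139.8]
wrist_force: [-0.5, -2.3, 6.4]
width: 0.0186
```

```bash
python3 w.py
```

```text
[0.5894 0.097  0.2391] 2.2873942801370455 0.018588881204527733 [-0.5362 -2.3388  6.4494] [-0.5722  0.0428  0.0038]
0.06512667471839172 102.52954864548111
```

servo_tool --moves '[[[0, 0.0057, -0.0007], [0, 0, 0], 0.1], [[0, 0.0057, -0.0002], [0, 0, 0], 0.1], [[0, 0.0029, 0.0001], [0, 0, 0], 0.1], [[0, 0.0028, 0.0001], [0, 0, 0], 0.1], [[0, 0, 0], [0, 0, 0], 0.1], [[0, 0, 0], [0, 0, 0], 0.1]]'

```text
time: 50.4
position: [0.6059, 0.0984, 0.239]
orientation: [-58.5, 89.8, -146.2]
wrist_force: [-1.8, -1.7, 6.3]
width: 0.0187
```

```bash
python3 w.py
```

```text
[0.6059 0.0984 0.239 ] 2.2987349023263857 0.018691776854707274 [-1.79   -1.6831  6.3351] [-0.3637  0.3523 -0.0419]
0.06508079618060837 87.87313427501866
```

servo_tool --moves '[[[0, 0.0028, 0.0004], [0, 0, 0], 0.1], [[0, 0.0028, 0.0005], [0, 0, 0], 0.1], [[0, 0, 0], [0, 0, 0], 0.1]]'

```text
time: 50.7
position: [0.6116, 0.098, 0.239]
orientation: [-65.8, 89.8, -153.5]
wrist_force: [-2.9, -0.5, 6.4]
width: 0.0185
```

servo_tool --moves '[[[0, 0.0028, 0.0006], [0, 0, 0], 0.1], [[0, 0, 0], [0, 0, 0], 0.1], [[0, 0, 0], [0, 0, 0], 0.1]]'

```text
time: 51.0
position: [0.6143, 0.0975, 0.239]
orientation: [-65.0, 89.8, -152.7]
wrist_force: [-2.2, -0.6, 6.6]
width: 0.0184
```

servo_tool --moves '[[[0, 0.0028, 0.0006], [0, 0, 0], 0.1], [[0, 0, 0], [0, 0, 0], 0.1], [[0, 0, 0], [0, 0, 0], 0.1]]'

```text
time: 51.3
position: [0.6171, 0.097, 0.239]
orientation: [-65.2, 89.8, -152.9]
wrist_force: [-3.0, -1.4, 4.9]
width: 0.0188
```

servo_tool --moves '[[[0, 0.0028, 0.0007], [0, 0, 0], 0.1], [[0, 0, 0], [0, 0, 0], 0.1], [[0, 0, 0], [0, 0, 0], 0.1]]'

```text
time: 51.6
position: [0.6192, 0.0967, 0.2389]
orientation: [-72.1, 89.7, -159.7]
wrist_force: [-6.4, -0.5, 8.6]
width: 0.0182
```

servo_tool --moves '[[[0, 0.0027, 0.0008], [0, 0, 0], 0.1], [[0, 0, 0], [0, 0, 0], 0.1], [[0, 0, 0], [0, 0, 0], 0.1]]'

```text
time: 51.9
position: [0.6213, 0.0962, 0.2388]
orientation: [-77.0, 89.6, -164.6]
wrist_force: [-9.9, -1.2, 9.5]
width: 0.0185
```

servo_tool --moves '[[[0, 0.002, 0.0006], [0, 0, 0], 0.1], [[0, 0, 0], [0, 0, 0], 0.1], [[0, 0, 0], [0, 0, 0], 0.1]]'

```text
time: 52.2
position: [0.6226, 0.096, 0.2387]
orientation: [-79.2, 89.5, -166.9]
wrist_force: [-13.6, 0.3, 11.2]
width: 0.0183
```

servo_tool --moves '[[[0, -0.004, -0.001], [0, 0, 0], 0.1], [[0, -0.004, -0.001], [0, 0, 0], 0.1], [[0, -0.0045, -0.001], [0, 0, 0], 0.1], [[0, -0.0045, -0.0005], [0, 0, 0], 0.1], [[0, -0.004, -0.0003], [0, 0, 0], 0.1], [[0.003, 0, 0], [0, 0, 0], 0.1], [[0, 0, 0], [0, 0, 0], 0.1], [[0, 0, 0], [0, 0, 0], 0.3], [[0, 0, 0], [0, 0, 0], 0.5], [[0, 0, 0], [0, 0, 0], 0.6], [[0, 0, 0], [0, 0, 0], 0.6], [[-0.01, 0, 0], [0, 0, 0], 0.6], [[-0.02, 0, 0], [0, 0, 0], 0.6], [[-0.025, 0, 0], [0, 0, 0], 0.6], [[-0.01, 0, 0.02], [0, 0, 0], 0.7], [[0, 0, 0.03], [0, 0, 0], 0.8], [[0, 0, 0.035], [0, 0, 0], 0.8], [[0, 0, 0.03], [0, 0, 0], 0.8], [[0, 0, 0], [0, 0, 0], 0.8], [[0, 0, 0], [0, 0, 0], 0.8]]'

```text
time: 54.2
position: [0.6092, -0.0169, 0.3022]
orientation: [104.8, 90.0, 17.1]
wrist_force: [-0.5, -0.2, 0.7]
width: 0.0683
```

```bash
python3 - <<'E'
from h import *
t,Rt=pose();s=status.sense();print(t,Rt,np.degrees(np.arctan2(Rt[1,1],Rt[0,1])),s['width'])
im,c=snap('wrist','pics/u.png'); snap('scene','pics/u_s.png')
print('plate front pred',proj(c,[[.6121,-.2417,.030]]),'gauge face pred',proj(c,[[.6155,-.2545,.066]]),'hub disc pred',proj(c,[[.6037,.0334,.181]]))
print('panel tops pred',proj(c,[[.6062+.0035+.0013,-.0566-.09,.1326],[.6078+.0035+.0013,-.0986-.09,.1326]]))
a=cv2.resize(im[:,110:450,::-1],None,fx=1.35,fy=1.35); b=cv2.resize(cv2.imread('pics/u_s.png')[180:305,150:250],None,fx=3.3,fy=3.3,interpolation=cv2.INTER_CUBIC); b=cv2.convertScaleAbs(b,alpha=1.4)
o=np.zeros((567,a.shape[1]+b.shape[1],3),np.uint8); o[:a.shape[0],:a.shape[1]]=a; o[:b.shape[0],a.shape[1]:]=b
print(o.shape);cv2.imwrite('pics/u2.png',o)
E
```

```text
[ 0.6092 -0.0169  0.3022] [[ 0.0004  0.9992  0.0388]
 [ 0.0001  0.0388 -0.9992]
 [-1.      0.0004 -0.0001]] 2.223224079786241 0.06834448890206328
plate front pred [[275.5142 356.8577]] gauge face pred [[277.7411 389.4104]] hub disc pred [[273.7994 151.4726]]
panel tops pred [[276.5082 354.266 ]
 [276.6563 392.8019]]
(567, 789, 3)
```

View pics/u2.png

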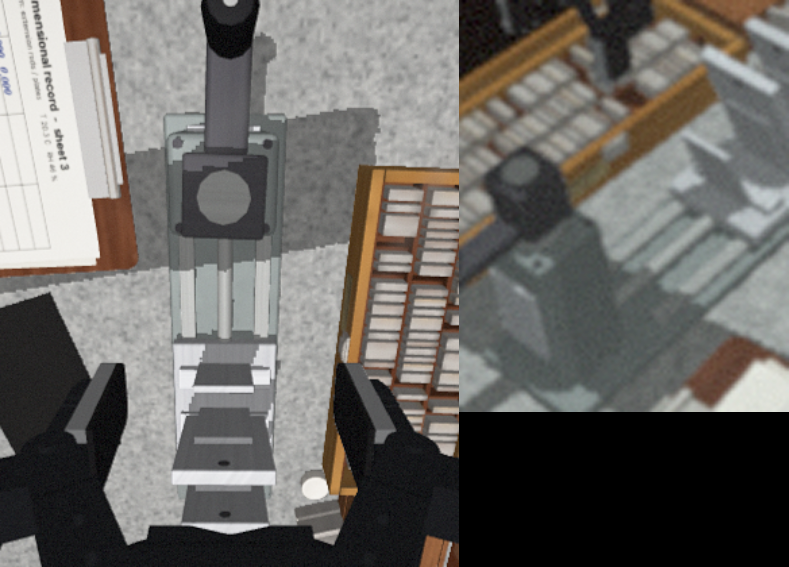

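```bash
python3 - <<'E'
from h import *
c=cam('wrist'); t,Rt=pose(); g=cv2.cvtColor(cv2.imread('pics/u.png'),cv2.COLOR_BGR2GRAY)
for r in (130,146,160): print(r,' '.join(f'{x}:{int(v)}' for x,v in zip(range(238,314),g[r-1:r+2].mean(0)[238:314])))
print(' '.join(f'{r}:{int(v)}' for r,v in zip(range(100,185),g[100:185,272:279].mean(1))))
m=np.zeros_like(g); m[115:175,248:304]=g[115:175,248:304]>85
n,lab,st,ce=cv2.connectedComponentsWithStats(m)
for i in range(1,n):
  if st[i,4]>100: print(st[i],ce[i],onz(c,ce[i],.181))
m[:]=0; m[0:12,270:292]=g[0:12,270:292]>90
n,lab,st,ce=cv2.connectedComponentsWithStats(m)
for i in range(1,n): print(st[i],ce[i],onz(c,ce[i],.199))
E
```

```text
130 238:98 239:104 240:101 241:104 242:101 243:100 244:96 245:51 246:60 247:61 248:59 249:65 250:59 251:62 252:62 253:60 254:61 255:61 256:60 257:60 258:60 259:61 260:60 261:59 262:67 263:80 264:102 265:116 266:121 267:120 268:118 269:120 270:119 271:119 272:118 273:122 274:119 275:120 276:120 277:117 278:119 279:121 280:117 281:119 282:119 283:120 284:119 285:121 286:111 287:95 288:73 289:60 290:55 291:53 292:56 293:58 294:56 295:58 296:57 297:56 298:55 299:58 300:59 301:58 302:59 303:57 304:58 305:54 306:52 307:61 308:104 309:103 310:100 311:99 312:94 313:91
146 238:97 239:97 240:102 241:99 242:102 243:103 244:96 245:49 246:56 247:58 248:60 249:56 250:56 251:58 252:59 253:56 254:57 255:73 256:119 257:118 258:116 259:117 260:117 261:118 262:118 263:115 264:118 265:118 266:118 267:117 268:118 269:115 270:118 271:115 272:117 273:117 274:120 275:119 276:118 277:117 278:118 279:115 280:117 281:119 282:117 283:119 284:118 285:117 286:117 287:118 288:116 289:119 290:117 291:117 292:120 293:117 294:115 295:103 296:50 297:55 298:56 299:57 300:53 301:56 302:57 303:57 304:54 305:54 306:62 307
[... 763 characters left out ...]
20:96 121:95 122:97 123:87 124:54 125:64 126:95 127:120 128:117 129:118 130:119 131:120 132:120 133:120 134:120 135:119 136:120 137:120 138:118 139:120 140:119 141:118 142:116 143:117 144:118 145:119 146:118 147:116 148:115 149:117 150:117 151:119 152:121 153:121 154:121 155:120 156:121 157:120 158:118 159:117 160:116 161:115 162:113 163:115 164:117 165:110 166:78 167:53 168:54 169:55 170:55 171:54 172:55 173:53 174:54 175:50 176:65 177:103 178:117 179:116 180:113 181:116 182:114 183:114 184:115
[248 115  42  12 325] [263.6985 119.5138] [0.5975 0.0522 0.181 ]
[ 256  126   40   41 1248] [275.3173 145.9022] [0.6042 0.0384 0.181 ]
[275   0  11   5  46] [280.2609   1.7174] [0.6042 0.104  0.199 ]
```

servo_tool --moves '[[[0, -0.001, -0.018], [0, 0, 0], 0.8], [[0, -0.001, -0.018], [0, 0, 0], 0.8], [[0, -0.001, -0.018], [0, 0, 0], 0.8], [[0, 0, 0], [0, 0, 0], 0.8], [[0.02, 0, 0], [0, 0, 0], 0.8], [[0.02, 0, 0], [0, 0, 0], 0.8], [[0.02, 0, 0], [0, 0, 0], 0.8], [[0.01, 0, 0], [0, 0, 0], 0.8], [[0.007, 0, 0], [0, 0, 0], 0.8], [[0, 0, 0], [0, 0, 0], 0.8], [[0, 0, 0], [0, 0, 0], 0.8]]'

```text
time: 55.4
position: [0.6043, 0.0376, 0.2254]
orientation: [90.1, 89.9, 2.4]
wrist_force: [0.1, 0.5, 0.2]
width: 0.0683
```

Grip the hub and lift straight off.

servo_tool --moves '[[[0, 0, 0], [0, 0, 0], 0.6], [[0, 0, 0], [0, 0, 0], 0.5], [[0, 0, 0], [0, 0, 0], 0.4], [[0, 0, 0], [0, 0, 0], 0.3], [[0, 0, 0], [0, 0, 0], 0.2], [[0, 0, 0], [0, 0, 0], 0.2], [[0, 0, 0], [0, 0, 0], 0.2], [[0, 0, 0], [0, 0, 0], 0.2], [[0, 0, 0], [0, 0, 0], 0.2]]' --grip_force 60

```text
time: 56.3
position: [0.6043, 0.0374, 0.2253]
orientation: [83.6, 89.9, -4.1]
wrist_force: [0.9, -0.5, 5.0]
width: 0.0335
```

```bash
python3 - <<'E'
from h import *
t,Rt=pose();s=status.sense();print(t,s['width'],s['wrist_force'])
im,c=snap('wrist','pics/v.png'); g=cv2.cvtColor(im,cv2.COLOR_RGB2GRAY)
for th in (85,100):
  m=np.zeros_like(g); m[150:345,240:320]=g[150:345,240:320]>th
  n,lab,st,ce=cv2.connectedComponentsWithStats(m)
  print(th,[(st[i].tolist(),ce[i].round(1)) for i in range(1,n) if st[i,4]>30])
print('level pred disc, dot', proj(c,[t+Rt@[.0838-.041,0,0],t+Rt@[.0838-.064,0,-.065]]))
for a in (3,5,7):
  A=np.radians(a); f=lambda x,z: t+Rt@(np.array([.0838-.03,0,0])+[-(z*np.cos(A)-x*np.sin(A)),0,-(x*np.cos(A)+z*np.sin(A))])
  print(a,proj(c,[f(0,.011),f(.065,.034)]).round(1).tolist())
E
```

```text
[0.6043 0.0374 0.2253] 0.03345291022558723 [ 0.8988 -0.5114  5.0287]
85 [([240, 150, 15, 3, 32], array([247.3, 150.6])), ([279, 150, 19, 19, 298], array([287.9, 159. ])), ([240, 154, 17, 29, 255], array([245.8, 163. ])), ([314, 165, 6, 22, 62], array([317.7, 176.2])), ([243, 172, 18, 29, 395], array([253.2, 187.9])), ([306, 182, 8, 19, 99], array([309., 193.])), ([240, 215, 20, 46, 553], array([248.1, 230.3])), ([304, 216, 16, 37, 393], array([311.8, 230. ])), ([252, 295, 57, 50, 2172], array([280.1, 319.7]))]
100 [([279, 150, 19, 19, 293], array([288., 159.])), ([240, 155, 16, 22, 149], array([245.6, 162.7])), ([244, 173, 17, 28, 300], array([252.9, 189.4])), ([306, 182, 7, 19, 77], array([308.7, 193.7])), ([240, 218, 20, 24, 180], array([246.8, 227.7])), ([304, 219, 15, 22, 144], array([309.5, 230.1])), ([253, 295, 56, 50, 2103], array([280.1, 319.8]))]
level pred disc, dot [[280.2905 318.2925]
 [280.1938 162.535 ]]
3 [[280.3, 317.0], [280.2, 153.7]]
5 [[280.3, 316.1], [280.2, 148.5]]
7 [[280.3, 315.2], [280.2, 143.7]]
```

servo_tool --moves '[[[-0.004, 0, 0], [0, 0, 0], 0.2], [[-0.006, 0, 0], [0, 0, 0], 0.2], [[-0.006, 0, 0], [0, 0, 0], 0.2], [[-0.006, 0, 0], [0, 0, 0], 0.2], [[-0.006, 0, 0], [0, 0, 0], 0.2], [[-0.008, 0, 0], [0, 0, 0], 0.2], [[-0.01, 0, 0], [0, 0, 0], 0.2], [[-0.012, 0, 0], [0, 0, 0], 0.2], [[0, 0, 0], [0, 0, 0], 0.2], [[0, 0, 0], [0, 0, 0], 0.2]]'

```text
time: 57.35
position: [0.604, 0.0375, 0.2829]
orientation: [75.6, 90.0, -12.0]
wrist_force: [0.4, 0.4, -3.6]
width: 0.0334
```

```bash
python3 - <<'E'
from h import *
t,Rt=pose();s=status.sense();print(t,s['width'],s['wrist_force'])
im,c=snap('wrist','pics/x.png'); g=cv2.cvtColor(im,cv2.COLOR_RGB2GRAY)
m=np.zeros_like(g); m[140:345,240:320]=g[140:345,240:320]>100
n,lab,st,ce=cv2.connectedComponentsWithStats(m)
print([(st[i].tolist(),ce[i].round(1)) for i in range(1,n) if st[i,4]>60])
im,c=snap('top','pics/x_top.png'); g=cv2.cvtColor(im,cv2.COLOR_RGB2GRAY)
print('mat',[ (r,int(g[r,275])) for r in range(215,275,6)])
E
```

```text
[0.604  0.0375 0.2829] 0.033384199774872586 [ 0.4293  0.3537 -3.5531]
[([240, 144, 15, 38, 234], array([245.1, 156.3])), ([279, 149, 19, 20, 295], array([287.9, 158.4])), ([242, 187, 18, 30, 231], array([250.3, 200.4])), ([304, 188, 12, 53, 251], array([309.3, 219.2])), ([243, 208, 18, 38, 299], array([253.6, 227.4])), ([253, 295, 56, 50, 2104], array([280.1, 319.7]))]
mat [(215, 166), (221, 156), (227, 35), (233, 29), (239, 32), (245, 38), (251, 35), (257, 34), (263, 41), (269, 167)]
```

servo_tool --moves '[[[0, -0.0169, 0.0258], [0, 0, 0], 0.2], [[0, -0.0169, 0.0258], [0, 0, 0], 0.2], [[0, -0.0169, 0.0258], [0, 0, 0], 0.2], [[0, -0.0169, 0.0258], [0, 0, 0], 0.2], [[0, -0.0169, 0.0258], [0, 0, 0], 0.2], [[0, -0.0169, 0.0258], [0, 0, 0], 0.2], [[0, -0.0169, 0.0258], [0, 0, 0], 0.2], [[0, -0.0169, 0.0258], [0, 0, 0], 0.2], [[0, -0.0169, 0.0258], [0, 0, 0], 0.2], [[0, 0, 0], [-0.138, 0, 0], 0.2], [[0, 0, 0], [-0.138, 0, 0], 0.2], [[0.03, 0, 0], [0, 0, 0], 0.2], [[0.03, 0, 0], [0, 0, 0], 0.2], [[0.03, 0, 0], [0, 0, 0], 0.2], [[0.03, 0, 0], [0, 0, 0], 0.2], [[0.03, 0, 0], [0, 0, 0], 0.2], [[0.02, 0, 0], [0, 0, 0], 0.2], [[0.01, 0, 0], [0, 0, 0], 0.2], [[0, 0, 0], [0, 0, 0], 0.2], [[0, 0, 0], [0, 0, 0], 0.2]]'

```text
time: 59.45
position: [0.4618, -0.2008, 0.1034]
orientation: [54.0, 89.9, -17.9]
wrist_force: [0.8, 0.2, -2.6]
width: 0.0332
```

```bash
python3 - <<'E'
from h import *
t=np.array([0.461,-0.2007,0.2024]);Rp=np.array([[.0018,.9682,.25],[-.001,.25,-.9682],[-1,.0015,.0014]])
cp=cam('wrist',(t,Rp)); M=np.array([onz(cp,(u/2+130,v/2),.002) for u,v in [(106,95),(385,67),(406,478),(174,498)]]); print(M,M.mean(0))
t,Rt=pose();print(t,np.degrees(np.arctan2(Rt[1,1],Rt[0,1])))
q=lambda x,y:(np.array([x,y])-M.mean(0)[:2])
L=(M[1]-M[2])[:2];L/=np.linalg.norm(L);W=np.array([L[1],-L[0]])
ang=np.radians(90+np.degrees(np.arctan2(Rt[1,1],Rt[0,1]))-3.5);d=np.array([np.cos(ang),np.sin(ang)])
for k in (-.017,0,.032,.077):
    p=q(*(t[:2]+k*d)); print(k,p@L,p@W)
E
```

```text
[[ 0.3672 -0.1106  0.002 ]
 [ 0.4601 -0.0774  0.002 ]
 [ 0.5138 -0.2254  0.002 ]
 [ 0.4207 -0.2589  0.002 ]] [ 0.4404 -0.1681  0.002 ]
[ 0.4618 -0.2008  0.1034] 18.12486766657324
-0.017 -0.05495241494159655 0.007357479710196529
0 -0.038025076452370195 0.008927578965388965
0.032 -0.006161851060885283 0.01188305991633941
0.077 0.038645809645890365 0.016039205003613544
```

servo_tool --moves '[[[0.005, 0, 0], [0, 0, 0], 0.2], [[0.005, 0, 0], [0, 0, 0], 0.2], [[0.003, 0, 0], [0, 0, 0], 0.2], [[0.0015, 0, 0], [0, 0, 0], 0.2], [[0, 0, 0], [0, 0, 0], 0.2], [[0, 0, 0], [0, 0, 0], 0.2]]'

```text
time: 60.05
position: [0.4623, -0.2011, 0.0889]
orientation: [49.9, 89.9, -22.0]
wrist_force: [1.8, -1.1, 3.9]
width: 0.0333
```

servo_tool --moves '[[[0.001, 0, 0], [0, 0, 0], 0.2], [[0.001, 0, 0], [0, 0, 0], 0.2], [[0, 0, 0], [0, 0, 0], 0.2], [[0, 0, 0], [0, 0, 0], 0.2]]'

```text
time: 60.45
position: [0.4626, -0.2015, 0.0873]
orientation: [44.1, 89.8, -27.8]
wrist_force: [3.2, -3.7, 8.5]
width: 0.0333
```

servo_tool --moves '[[[0.001, 0, 0], [0, 0, 0], 0.2], [[0, 0, 0], [0, 0, 0], 0.2], [[0, 0, 0], [0, 0, 0], 0.42], [[0, 0, 0], [0, 0, 0], 0.5], [[0, 0, 0], [0, 0, 0], 0.7], [[0, 0, 0], [0, 0, 0], 0.8], [[0, 0, 0], [0, 0, 0], 0.8], [[0, 0, 0], [0, 0, 0], 0.8], [[-0.01, 0, 0], [0, 0, 0], 0.8], [[-0.025, 0, 0], [0, 0, 0], 0.8], [[-0.03, 0, 0], [0, 0, 0], 0.8], [[-0.03, 0, 0], [0, 0, 0], 0.8], [[-0.03, 0, 0], [0, 0, 0], 0.8], [[-0.03, 0, 0], [0, 0, 0], 0.8], [[-0.03, 0, 0], [0, 0, 0], 0.8], [[0, 0, 0], [0, 0, 0], 0.8], [[0, 0, 0], [0, 0, 0], 0.8]]'

```text
time: 62.15
position: [0.4614, -0.2006, 0.271]
orientation: [32.9, 89.9, -39.0]
wrist_force: [0.9, -0.5, -1.3]
width: 0.0685
```

```bash
python3 - <<'E'
from h import *
t,Rt=pose();s=status.sense();print(t,np.degrees(np.arctan2(Rt[1,1],Rt[0,1])),s['wrist_force'])
im,c=snap('wrist','pics/y.png'); g=cv2.cvtColor(im,cv2.COLOR_RGB2GRAY)
hub=np.array([.4615,-.2005,.043]); a=np.radians(104.6); print('pred disc,dot',proj(c,[hub,hub+[.065*np.cos(a),.065*np.sin(a),.023]]))
u,v=proj(c,[hub])[0].astype(int)
m=np.zeros_like(g); m[v-110:v+40,u-60:u+60]=g[v-110:v+40,u-60:u+60]>75
n,lab,st,ce=cv2.connectedComponentsWithStats(m)
print([(st[i].tolist(),ce[i].round(1)) for i in range(1,n) if st[i,4]>10])
# panels after travel in wrist+scene: predicted tops
T=[np.array([.6062+.0013+.0035,-.0566-.09,.1326]),np.array([.6078+.0013+.0035,-.0986-.09,.1326])]
im2,cs=snap('scene','pics/y_s.png'); cv2.imwrite('pics/y_sc.png',im2[150:310,150:350,::-1])
print('wrist',proj(c,T),'scene',proj(cs,T)); g2=cv2.cvtColor(im2,cv2.COLOR_RGB2GRAY)
for P in T:
    for nm,cc,gg in (('w',c,g),('s',cs,g2)):
        u,v=proj(cc,[P])[0].astype(int)
        if 8<v<410 and 8<u<550: print(nm,u,v,gg[max(v-16,0):v+17,u-2:u+3].mean(1).astype(int).tolist())
E
```

```text
[ 0.4614 -0.2006  0.271 ] 18.128652318121695 [ 0.8538 -0.4784 -1.349 ]
pred disc,dot [[280.0516 187.6945]
 [285.2646 113.775 ]]
[([220, 77, 120, 150, 3963], array([310.9, 172.5])), ([279, 114, 6, 8, 38], array([281.5, 117.6])), ([263, 179, 31, 30, 697], array([278.8, 194.7]))]
wrist [[529.1921 218.4628]
 [498.3145 274.487 ]] scene [[233.5291 200.0383]
 [245.9565 190.2674]]
w 529 218 [66, 66, 66, 67, 65, 66, 62, 87, 157, 212, 223, 222, 221, 222, 223, 224, 225, 226, 223, 221, 218, 219, 214, 186, 130, 109, 110, 113, 107, 65, 65, 65, 64]
s 233 200 [68, 64, 52, 46, 48, 56, 70, 76, 76, 81, 84, 74, 69, 82, 109, 130, 138, 132, 111, 87, 68, 64, 69, 70, 71, 71, 78, 81, 80, 76, 75, 74, 78]
w 498 274 [70, 70, 67, 66, 67, 80, 89, 86, 119, 180, 215, 219, 217, 216, 214, 213, 211, 211, 212, 216, 215, 217, 208, 152, 67, 66, 69, 70, 66, 66, 69, 68, 68]
s 245 190 [73, 73, 73, 72, 72, 68, 61, 66, 84, 92, 80, 70, 74, 86, 109, 128, 133, 126, 105, 82, 66, 63, 67, 69, 69, 71, 74, 79, 79, 84, 99, 117, 122]
```

```bash
python3 - <<'E'
from h import *
c=cam('wrist'); a=onz(c,(278.8,194.7),.043); b=onz(c,(281.5,117.6),.066); print(a,b,np.linalg.norm((b-a)[:2]),np.degrees(np.arctan2(*(b-a)[1::-1])))
t=np.array([0.461,-0.2007,0.2024]);Rp=np.array([[.0018,.9682,.25],[-.001,.25,-.9682],[-1,.0015,.0014]])
cp=cam('wrist',(t,Rp)); a=onz(cp,(281.5,213),.043); b=onz(cp,(281,121),.066); print(a,b,np.linalg.norm((b-a)[:2]))
E
```

```text
[ 0.4612 -0.2061  0.043 ] [ 0.4422 -0.1407  0.066 ] 0.06815959930813804 106.20922886506835
[ 0.4619 -0.1994  0.043 ] [ 0.4453 -0.137   0.066 ] 0.06458370466691538
```

```bash
python3 - <<'E'
from h import *
g=cv2.cvtColor(cv2.imread('pics/y.png'),cv2.COLOR_BGR2GRAY)
print(g[168:216:2,254:306:2])
for th in (95,110,130,150,180):
  m=np.zeros_like(g); m[100:215,250:310]=g[100:215,250:310]>th
  n,lab,st,ce=cv2.connectedComponentsWithStats(m)
  print(th,[(st[i].tolist(),ce[i].round(1)) for i in range(1,n) if st[i,4]>10])
c=cam('wrist');a=np.radians(105);
for h in ([.461,-.2005,.002],):
  h=np.array(h); X=np.array([np.cos(a),np.sin(a),0]);Y=np.array([-np.sin(a),np.cos(a),0])
  print('hub top corners',proj(c,[h+.017*i*X+.017*j*Y+[0,0,.041] for i,j in((1,1),(1,-1),(-1,-1),(-1,1))]).round(1).tolist())
E
```

```text
[[ 22  24  30  31  29  44  48  41  40  46  37  38  42  43  42  39  45  39
   40  43  45  47  39  24  22  22]
 [ 26  21  25  23  28  40  48  43  45  43  38  44  44  48  44  41  46  38
   43  42  49  45  47  34  26  30]
 [ 26  28  22  23  27  52  46  47  48  51  48  48  50  53  51  44  50  50
   50  49  50  46  48  43  25  18]
 [ 30  19  20  26  42  58  55  55  58  54  54  53  54  55  53  51  56  56
   58  57  57  56  56  55  27  19]
 [ 25  26  20  27  31  59  55  58  56  59  59  62  57  56  58  57  54  60
   52  56  60  54  52  49  16  24]
 [ 22  25  18  25  39  56  58  63  56  62  57  58  57  53  56  58  56  57
   55  58  60  57  60  53  23  22]
 [ 29  24  31  32  40  63  63  60  58  57  66  87 113 124 124 107  87  61
   59  57  59  57  60  51  27  25]
 [ 25  40  38  37  42  61  56  54  57  59 114 124 123 121 120 124 123 115
   60  56  57  51  60  48  17  19]
 [ 36  43  41  33  39  57  54  61  67 125 123 122 124 124 119 119 123 123
  117  60  58  59  57  50  23  20]
 [ 38  44  37  35  40  65  57  56  90 121 124 117 123 120 122 120 122 121
  122 102  59  59  55  42  22  20]
 [ 41  47 
[... 1259 characters left out ...]
 39
   35  42  37  38  40  38  36  38]
 [ 41  41  34  33  36  40  41  37  41  34  39  36  40  37  39  36  39  35
   31  40  41  37  33  37  33  41]
 [ 40  37  35  34  38  32  33  36  32  36  37  32  29  36  33  33  33  41
   32  37  40  34  29  35  31  37]]
95 [([279, 115, 6, 6, 32], array([281.5, 117.5])), ([263, 180, 31, 28, 529], array([279. , 192.8]))]
110 [([279, 115, 6, 6, 26], array([281.5, 117.5])), ([270, 180, 23, 23, 429], array([280.9, 191. ]))]
130 [([273, 198, 15, 5, 49], array([279.9, 200.2]))]
150 [([273, 198, 15, 5, 37], array([279.4, 200.3]))]
180 [([275, 199, 11, 4, 22], array([279.8, 200.4]))]
hub top corners [[261.9, 168.9], [301.2, 171.0], [298.4, 208.0], [260.5, 206.1]]
```

```bash
python3 -c "
from station import job,status
print(status.sense()['time']); print(job.hand_in())"
```

```text
62.25
the job is handed in; nothing more can be done
None
```

I finished the job and handed it in at 62 s of the 200 s allowed; handing in reports no verdict.

- **Panels:** Only two were on the stand, panel_3 (66 mm) in front and panel_2 (58 mm) behind. I drew each one out square to its face, then put panel_3 in slot_2 and panel_2 in slot_1. Both lean on their dividers.
- **Winding:** I fitted the crank to the shaft and wound it clockwise three turns, plus about 16° to take up play in the socket. At the end the force on the handle climbed from about 2 N to nearly 14 N, so the carriage was against its stop.
- **Crank:** I lifted it off and laid it back on its mat, hub down, close to where it started. In my grip it had turned about 3.5° and tilted about 1°. I corrected the turn before laying it down, and it settled flat when released.

**Last checks:** In the wrist and scene views, both panel tops appeared within about 1 mm of where a full 90 mm of travel would put them. The crank's hub and handle appeared where a crank lying flat would show them, and the gripper was clear of everything.

One reading disagreed at first: the hub-to-handle spacing measured 68 mm instead of 65 mm. A sunlit patch had merged with the hub's disc in the image, and a stricter threshold brought the spacing back into agreement.

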